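Refit the filter cover of a bench dust extractor

ROBOT

A 7-joint arm with a two-finger parallel gripper is mounted at the origin on a cart in front of the work surface, level with it; the furniture and walls round the work are solid. World frame = base frame: x ahead of the robot, y to its left, z up, the work surface at z = 0. Lengths are in m, angles in rad, forces in N, time in s.
With the tool pointing down it reaches from about 0.425 to 0.875 m from the base axis. Payload 4.7 kg.
Tool frame: the origin (TCP) lies at the very end of the fingers, on their centre line; the grasp point (between the pads) lies 19 mm behind it; z points along the fingers, y is the direction in which the jaws open and shut (so a half turn about z gives the same grasp; the last joint's range is limited). The gripper opens to 87 mm and grips with 3 to 60 N. Pads are 19 mm wide; open, the fingers measure 117 mm over their backs; the gripper's body (75 mm by 190 mm) begins 51 mm behind the grasp point.
Start: joints at [1.125, 0.321, -0.07, 1.45, 0.023, 1.371, -0.057], TCP at [0.288, -0.583, 0.223] pointing down, gripper open.
Joint ranges: [-2.86, 2.86], [-0.3, 2.09], [-1.38, 1.24], [0.06, 2.45], [-1.56, 4.7], [0.09, 2.05], [-2.69, 2.69]. Speed limits (rad/s): [2.57, 2.57, 3.14, 3.14, 3.14, 3.14, 3.14].

INTERFACE

Orientations are given as a unit quaternion [w, x, y, z].
In Python, from bench import * gives the robot as it stands.
- The arm moves only by the tool send_rows, never from a script. Its argument "series" is a list of rows, each an object with "delta_pos": the shift along the world's x, y, z as a fraction of full scale, a list of three; "spin": the turn about the world's z as a fraction of full scale; "jaw": the closure, from 0 (fully open) to 1 (shut). A call has 1 to 5 rows; each row is the pose to reach, as a shift and turn from the pose commanded when the call began, turning the shorter way round; what a row does not reach only later rows make up. Full scale, the value 1, is 0.12 m for a shift and 180 degrees for a turn. A row lasts 1/8 s, in which the tool goes at most 62.5 mm and 10.7 degrees, less where a joint would pass 70% of its speed; a pose out of reach is approached as far as the arm can. A call with a number of a shift or a turn outside -1 to 1 is refused whole. A call with a gripper value outside its range is refused whole. The fingers move at their own pace and stop on an object; "squeeze" is the grip in N (left out, the last holds). Time passes only in rows, so rows that repeat a pose let the fingers close. It gives the time, the measured TCP pose, the force and the opening at its end, in the units of the state.
- sense(): the state, without advancing time (a new reading comes with each control period).
- grab_frame(name): name is "side" or "top" or "wrist"; returns the picture (400x640x3 uint8, red, green, blue); there is no depth.
- get_calibration(name): a dict with "camera_matrix" (3x3 intrinsics, pixels), "k1" (the pictures are not rectified: a ray, as slopes to the right and down, at radius r is drawn at 1 + k1 r^2 times it, then the intrinsics apply), "R" (3x3) and "t" (3): a world point X has camera coordinates R X + t; the wrist camera has in their place "mount" (4x4, takes a point from camera to tool coordinates, whose origin is the TCP and whose axes are the flange's). Camera axes: x right, y down, z forward; pixel columns grow to the right and rows downward; lengths in m; the calibration is good to about 2 mm. A picture is of the moment at which its call begins: read the wrist's pose just before it. get_calibration takes no time and is no camera call.
- sign_off(): hands the job in, once; it reports no verdict.
Trained networks look in the newest picture that a camera, given by its name, has taken for a name from the list of things; names that differ only in an ending like _2 or _b are one class to them, and where a whole thing is asked for, a point or a joint stands for the part that bears it (a point fixed in the world has none). Each returns a list of dicts, best first, with "confidence" (0 to 1); they miss things now and then, are a little off and sometimes report something else, mostly with a low value. They report only what shows in the picture. A call takes as long as a camera call. They do not tell look-alikes from the thing itself.
- find_in(camera, thing): "centre" ([x, y, z] in m, in world coordinates, good to about 4 mm: the middle of the surface that is visible of it).
The state is a dict: "time_s": time; "q": joint angles; "joint_velocities": joint speeds; "joint_efforts": joint torques, N m; "tcp_pos": TCP position; "eef_rot": TCP orientation; "force": force on the tool from outside, world axes, zero at the start; "ft_torque": the same for the moment, N m; "opening": finger opening in m.
Only numpy, scipy, OpenCV 4.12 (cv2) and the standard library are available. Lean on these libraries where they do the work, as an engineer would, in place of code of your own. Each camera call takes 0.05 s, during which the arm holds its last target.

TASK

The filter in the little bench dust extractor has been changed: put its cover back on. Hold the cover rear end up, hook its thin front lip into the slot at the front of the filter bay, then swing it down and press its rear edge until the spring catch snaps over it and it lies flat and flush in the bay. The lip and the catch are moulded plastic, so push gently and feel for the slot's end, never force it, and leave the other things on the bench where they are.

Things in the scene. Friction and masses are not known exactly. Their poses are not given: they have to be found in the camera images.
- extractor: Bench dust extractor, fixed: grey casing 150 x 112 mm (x, y), 55 mm high. Origin at the centre of its underside; x to its rear, y left, z up; a black intake mouth juts from its front to x = -99 mm. On its top a grey bay frame (98 x 74 mm, open upward, centred in y; top edge at z = 73, seat at z = 65 mm, +-4.5 mm) is screwed on a thick rubber seal, holding the new filter.
- slot_front (a point): On the seat below the inner face of the bay's front wall, mid width, axes as the extractor. From here the slot runs 6.5 mm forward (-x) to its closed end; 5 mm high, 60 mm wide, under a 3 mm roof. NOT EXACT: slotted screw holes and the squeezed seal let the frame sit up to 6 mm forward or rearward and up to 4.5 mm higher or lower: find seat and slot by feel.
- bay_rear (a point): On the seat at the inner face of the bay's rear wall, mid width, 79.5 mm behind slot_front; as inexact in x and z. Side walls at y = -30 and 30 mm, 8 mm high, flaring to 33 mm at the top. From a gap in the rear wall the steel catch reaches forward to x = -6.3 mm: a hook with its underside 4 mm over the seat and a front sloping up and rearward at 60 degrees to 17 mm over the seat.
- cover_grip (a point): Centre of the finger grip (34 x 12 x 20 mm, along x) on the loose cover, 18 mm over its underside. Cover: grey louvred plate 65 x 56 x 8 mm, 40-85 g, lying top up; x to its rear, y left, z up. From here the plate spans x -25 to 40, y -28 to 28, z -18 to -10 mm; a rear tab (32 wide, 3 thick, at the underside) reaches x = 47 mm. Home, this point is 18 to 19 mm over the bay's seat.
- cover_lip (a point): Middle of the front bottom edge of the cover's lip, 36 mm ahead of cover_grip and 18 mm below it, same axes. The lip is 2.5 mm thick, 50 mm wide and juts 11 mm from the plate's front at its underside. It reaches the slot's end with the cover's rear raised up to 0.35 rad. Home, it lies on the bay's seat, 3.5 to 6.5 mm into the slot; 1.5 mm of play fore and aft, 2 mm sideways.
- catch (a joint): Spring catch in the bay's rear wall, m: 0 = forward, its rest and its locked place; up to 0.0065 pushed back. The cover's tab coming down on its slope pushes it back 3 to 6 mm and it snaps to 0 once the tab is below its hook (2.4 N at rest plus 0.5 N per mm). Two sprung pads on the seat meet the cover's rear 5 mm before it is flat (0.4 to 1.4 N). Pressing the plate's rear part home takes about 4 to 9 N.
- oil_bottle: Small dropper bottle, 30 mm wide, 95 mm high, upright on the bench among the things beside the cover; a bystander. Origin at the centre of its foot.
- parts_tin: Round aluminium tin, 50 mm wide, 21 mm high; a bystander. Origin at the centre of its underside.
- loupe: Black eye loupe, 35 mm wide, 34 mm high; a bystander. Origin at the centre of its underside.
- used_filter: The old filter: black-framed, brown pleated cartridge 66 x 46 x 12 mm lying on the bench on the far side of the extractor from the cover; a bystander. Origin at the centre of its underside.
- screwdriver: Small screwdriver, 108 mm long, lying near the bench's front edge; a bystander. Origin at its middle, on the underside.
Mind the look-alikes: they are no part of the job. Leave any blue or purple look-alike of the part that bears cover_grip alone.

How it is judged:
By the outcome, as a careful person would: the job done as asked, in the order asked, and still so for the second after the job is handed in, with the robot touching nothing.
It also fails if it takes over 72 s, if anything falls off the work surface, if the arm or the gripper's body presses on something with over 40 N, if the wrist force passes 120 N, or if a joint passes its speed limit or range.

## Working session

There is one attempt and no reset: what is moved stays moved. The work goes in short steps, Python scripts to look and compute and a tool call to move; the robot and the scene stay as the last step left them, time stands still between calls to the robot, and variables do not carry over. Pictures are saved under pics/ and viewed, and the job is handed in when it is done.

Besides the shell and the picture viewer there is one more tool, called after ">>>" as name(argument=value, ...) on one line, values as JSON. send_rows: Moves the arm, as the interface text tells. Shift numbers are shares of 0.12 m and turn numbers shares of 180 degrees, none past 1 either way. Its arguments: {"type":"object","properties":{"series":{"type":"array","items":{"type":"object","properties":{"delta_pos":{"type":"array","items":{"type":"number"}},"spin":{"type":"number"},"jaw":{"type":"number"}}}},"squeeze":{"type":"number"}},"required":["series"]}

I'll start by looking at the scene.

```bash
ls; mkdir -p pics; python3 - <<'E'
from bench import *
import cv2
s=sense(); print(s)
for n in ("side","top"):
    im=grab_frame(n); cv2.imwrite(f"pics/{n}0.png",im[:,:,::-1])
    print(n,get_calibration(n))
print(get_calibration("wrist"))
E
```

```text
pics
{'time_s': 0.0, 'q': array([ 1.12511253,  0.32180971, -0.07008365,  1.45165609,  0.02258659,
        1.37078655, -0.05689326]), 'joint_velocities': array([-0.00090449,  0.00017106, -0.0002567 , -0.00220705, -0.0015682 ,
        0.00129206, -0.00097082]), 'joint_efforts': array([ 7.86731380e-05, -4.91294825e+01, -4.04103007e-01, -3.12531710e+01,
       -6.40001404e-02,  4.37933556e-02,  1.90544711e-04]), 'tcp_pos': array([ 0.28815904, -0.58203099,  0.22147962]), 'eef_rot': array([-9.01256321e-04,  9.73686826e-01,  2.27888325e-01, -2.54238494e-04]), 'force': array([-0.02103979, -0.24091731, -0.11308395]), 'ft_torque': array([0.00305918, 0.01569537, 0.01767207]), 'opening': 0.0869107853087876}
side {'camera_matrix': array([[396.62166386,   0.        , 317.9699213 ],
       [  0.        , 396.62166386, 200.39382266],
       [  0.        ,   0.        ,   1.        ]]), 'k1': -0.02791289313914171, 'R': array([[-0.85337156, -0.5212862 , -0.00420398],
       [-0.30409965,  0.50434403, -0.80818345],
       [ 0.42341514, -0.68840235, -0.58891581]]), 't': array([0.39533216, 0.2700224 , 0.
[... 309 characters left out ...]
.27336187e-02, -2.12701517e-01],
       [ 2.12364817e-01, -1.19730263e-02, -9.77117102e-01]]), 't': array([-0.06880516,  0.52698927,  0.82840056])}
{'camera_matrix': array([[324.2667302 ,   0.        , 324.92166064],
       [  0.        , 324.2667302 , 197.93039906],
       [  0.        ,   0.        ,   1.        ]]), 'k1': -0.047147479556127005, 'mount': array([[ 3.93809182e-04, -9.69523969e-01, -2.44996159e-01,
         6.59868211e-02],
       [ 9.99999922e-01,  3.80343420e-04,  1.02275439e-04,
         4.82543947e-04],
       [-5.97581220e-06, -2.44996180e-01,  9.69524044e-01,
        -1.61866632e-01],
       [ 0.00000000e+00,  0.00000000e+00,  0.00000000e+00,
         1.00000000e+00]])}
```

View pics/side0.png

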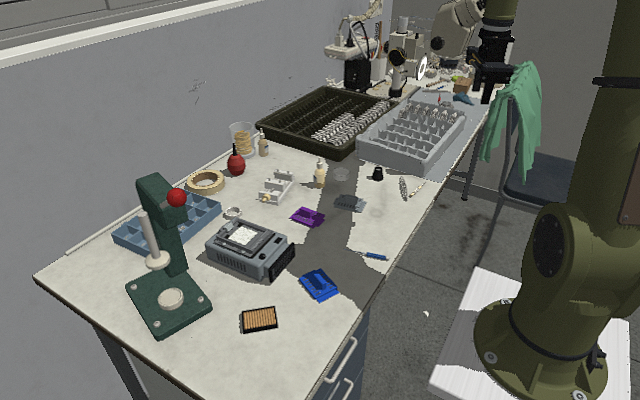

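View pics/top0.png

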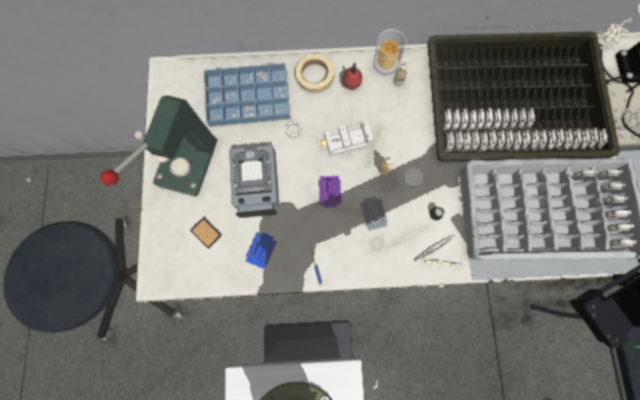

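The grey cover seems to be at top (373,212) and side (350,203). The look-alikes are purple at top (330,190) and blue at top (261,250). The extractor is at top (253,178), with its dark mouth toward the robot.

```bash
cat > h.py <<'E'
from bench import *
import cv2, numpy as np
from scipy.spatial.transform import Rotation as Ro
def cam(n,s=None):
    c=get_calibration(n); K=np.array(c["camera_matrix"]);k1=c["k1"]
    if n=="wrist":
        s=s or sense(); q=s["eef_rot"]; R0=Ro.from_quat([q[1],q[2],q[3],q[0]]).as_matrix()
        M=np.array(c["mount"]); Rc=R0@M[:3,:3]; o=R0@M[:3,3]+s["tcp_pos"]
        R=Rc.T; t=-R@o
    else: R=np.array(c["R"]);t=np.array(c["t"])
    return K,k1,R,t
def proj(C,X):
    K,k1,R,t=C; X=np.atleast_2d(X); p=X@R.T+t; u=p[:,:2]/p[:,2:]; r2=(u**2).sum(1,keepdims=True)
    u=u*(1+k1*r2); return u@K[:2,:2].T+K[:2,2]
def ray(C,uv):
    K,k1,R,t=C; d=(np.array(uv)-K[:2,2])/np.diag(K)[:2]; u=d.copy()
    for _ in range(20): u=d/(1+k1*(u@u))
    w=R.T@np.array([u[0],u[1],1]); return -R.T@t, w/np.linalg.norm(w)
def onz(C,uv,z):
    o,w=ray(C,uv); return o+w*(z-o[2])/w[2]
def tri(obs):
    A=np.zeros((3,3));b=np.zeros(3)
    for C,uv in obs:
        o,w=ray(C,uv);P=np.eye(3)-np.outer(w,w);A+=P;b+=P@o
    return np.linalg.solve(A,b)
def yaw(s):
    q=s["eef_rot"];R0=Ro.from_quat([q[1],q[2],q[3],q[0]]).as_matrix(); return np.degrees(np.arctan2(R0[1,0],R0[0,0]))
def snap(n,name,crop=None,f=1):
    im=grab_frame(n)[:,:,::-1]
    if crop: im=im[crop[1]:crop[3],crop[0]:crop[2]]
    if f!=1: im=cv2.resize(im,None,fx=f,fy=f,interpolation=cv2.INTER_CUBIC)
    cv2.imwrite(f"pics/{name}.png",im)
def st():
    s=sense(); print("t%.2f"%s["time_s"],"tcp",s["tcp_pos"].round(4),"yaw %.1f"%yaw(s),"F",s["force"].round(2),"T",s["ft_torque"].round(3),"op %.4f"%s["opening"]); return s
E
python3 - <<'E'
from h import *
for n in ("side","top"):
    im=cv2.imread(f"pics/{n}0.png")
    a=im[170:320,180:400] if n=="side" else im[130:280,180:400]
    cv2.imwrite(f"pics/{n}0c.png",cv2.resize(a,None,fx=3.6,fy=3.6,interpolation=cv2.INTER_CUBIC))
snap("top","t1");
for th in("cover_grip","extractor"):
    for d in find_in("top",th): print(th,d["confidence"],np.round(d["centre"],4))
st()
E
```

```text
cover_grip 0.82 [ 0.5558 -0.1064  0.0065]
cover_grip 0.82 [0.4193 0.0739 0.0082]
cover_grip 0.71 [ 0.4961 -0.2153  0.0071]
extractor 0.78 [0.5791 0.0777 0.0555]
t0.25 tcp [ 0.2883 -0.5823  0.2221] yaw 26.3 F [ 0.39 -0.25 -0.14] T [-0.018  0.032  0.04 ] op 0.0871
```

View pics/side0c.png

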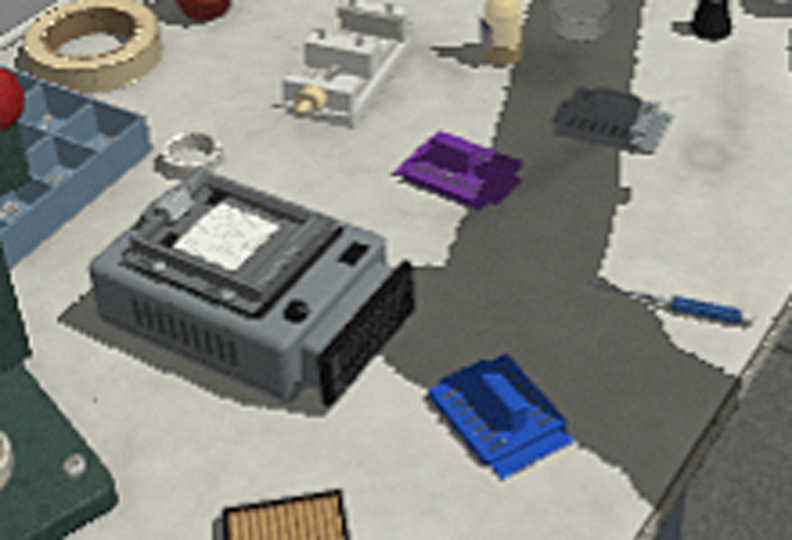

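View pics/top0c.png

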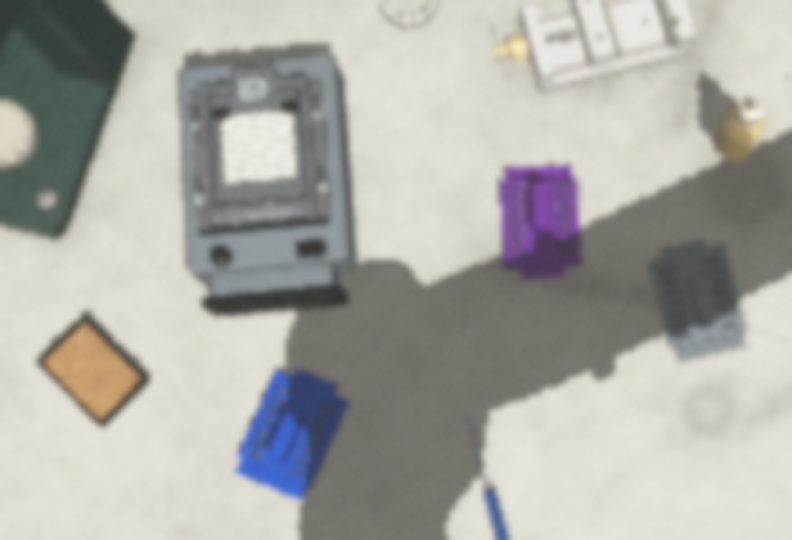

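Candidates for the cover in the top view are grey (373,212), purple (330,190) and blue (261,250). The description calls for grey, so I choose (373,212). Its narrow rear tab faces away from the robot and its lip toward it. I'll hover over it and check it close up with the wrist camera.

>>> send_rows(series=[{"delta_pos":[0.2,0.4,0],"spin":-0.03,"jaw":0},{"delta_pos":[0.4,0.8,0],"spin":-0.05,"jaw":0},{"delta_pos":[0.55,1,0],"spin":-0.05,"jaw":0}])

```text
time_s: 0.62
tcp_pos: [0.3562, -0.4596, 0.2227]
eef_rot: [-0.0, 0.988, 0.152, 0.0]
force: [-0.5, 0.0, 0.2]
opening: 0.087
```

>>> send_rows(series=[{"delta_pos":[0.2,0.4,0],"spin":-0.03,"jaw":0},{"delta_pos":[0.4,0.8,0],"spin":-0.045,"jaw":0},{"delta_pos":[0.55,1,0],"spin":-0.045,"jaw":0}])

```text
time_s: 1.0
tcp_pos: [0.4219, -0.3393, 0.2228]
eef_rot: [-0.0, 0.997, 0.082, 0.0]
force: [0.1, -0.5, -0.9]
opening: 0.087
```

>>> send_rows(series=[{"delta_pos":[0.2,0.4,0],"jaw":0},{"delta_pos":[0.4,0.8,-0.1],"jaw":0},{"delta_pos":[0.5,1,-0.3],"jaw":0},{"delta_pos":[0.5,1,-0.3],"jaw":0},{"delta_pos":[0.5,1,-0.3],"jaw":0}])

```text
validation failed for argument at $.se...
```

```bash
python3 - <<'E'
from h import *
st(); snap("wrist","w1")
for d in find_in("wrist","cover_grip"): print(d["confidence"],np.round(d["centre"],4))
E
```

```text
t1.00 tcp [ 0.4219 -0.3393  0.2228] yaw 9.4 F [ 0.13 -0.46 -0.94] T [-0.024  0.007 -0.022] op 0.0870
0.84 [0.4258 0.045  0.0066]
0.77 [ 0.5502 -0.1119  0.0038]
0.62 [ 0.5022 -0.2216  0.0083]
```

View pics/w1.png

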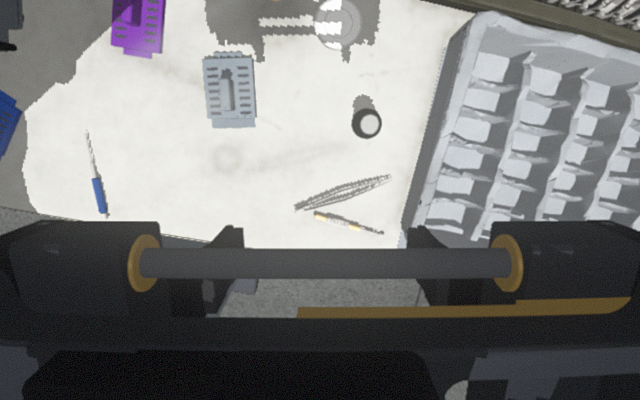

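The grey cover is at wrist (230,90), with its tab at the top and its lip at the bottom (232,124). Next I'll move sideways so the cover sits centrally ahead of the gripper.

>>> send_rows(series=[{"delta_pos":[0,0.4,0],"spin":0,"jaw":0},{"delta_pos":[0.1,0.8,-0.2],"spin":0,"jaw":0},{"delta_pos":[0.1,1,-0.5],"spin":0,"jaw":0},{"delta_pos":[0.1,1,-0.5],"spin":0,"jaw":0}])

```text
time_s: 1.6
tcp_pos: [0.4304, -0.2209, 0.1602]
eef_rot: [-0.001, 0.997, 0.082, -0.002]
force: [0.1, -0.4, 0.9]
opening: 0.0865
```

```bash
python3 - <<'E'
from h import *
st(); snap("wrist","w2")
for d in find_in("wrist","cover_grip"): print(d["confidence"],np.round(d["centre"],4))
E
```

```text
t1.60 tcp [ 0.4304 -0.2209  0.1602] yaw 9.4 F [ 0.09 -0.37  0.91] T [-0.028 -0.012 -0.046] op 0.0865
0.96 [ 0.5519 -0.1136  0.0038]
0.72 [0.4213 0.0661 0.0093]
0.6 [ 0.5032 -0.2169  0.0112]
```

View pics/w2.png

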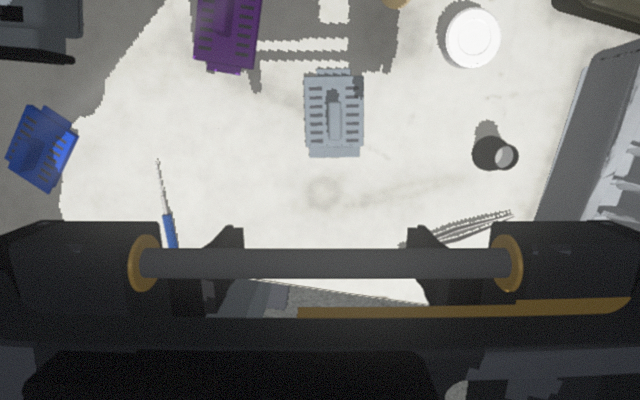

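```bash
python3 - <<'E'
from h import *
im=cv2.imread("pics/w2.png")
cv2.imwrite("pics/w2c.png",cv2.resize(im[60:165,290:390],None,fx=5.7,fy=5.7,interpolation=cv2.INTER_CUBIC))
cv2.imwrite("pics/w2d.png",cv2.resize(im[0:70,0:110],None,fx=5.7,fy=5.7,interpolation=cv2.INTER_CUBIC))
E
```

```text
(no output)
```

View pics/w2c.png

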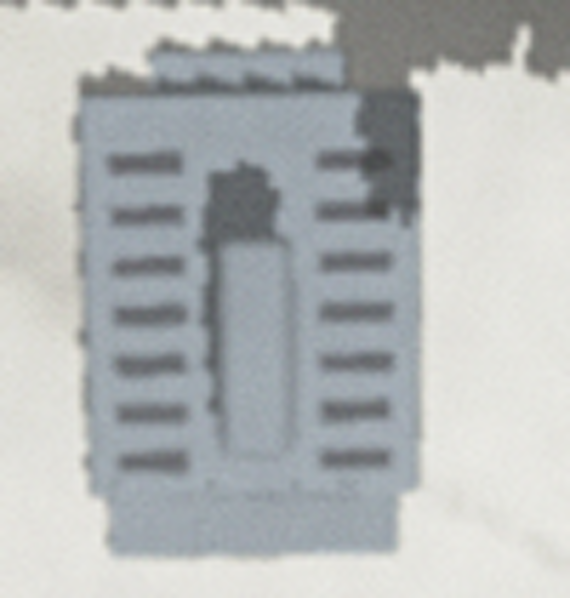

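The close crop shows a plain grey louvred plate. The grip top is at about crop (257,348), the tab at the top (245,68) and the lip at the bottom (255,550). This is the right part. I'll fit its pose from the corners.

```bash
python3 - <<'E'
from h import *
from scipy.optimize import least_squares
C=cam("wrist")
pts=[((-25,28,8),(97,492)),((-25,-28,8),(415,490)),((40,28,8),(80,95)),((40,-28,8),(418,92)),
((-36,25,2.5),(110,553)),((-36,-25,2.5),(398,551)),((17,6,28),(220,238)),((17,-6,28),(293,238)),((-17,6,28),(222,458)),((-17,-6,28),(293,457)),((47,16,3),(152,45)),((47,-16,3),(342,45))]
M=np.array([p[0] for p in pts])/1000;U=np.array([p[1] for p in pts])/5.7+[290,60]-0.4
def f(p):
    c,s=np.cos(p[2]),np.sin(p[2]); X=np.c_[p[0]+c*M[:,0]-s*M[:,1],p[1]+s*M[:,0]+c*M[:,1],M[:,2]+p[3]]
    return (proj(C,X)-U).ravel()
r=least_squares(f,[.5,-.215,.1,0]); print(r.x,np.degrees(r.x[2]),np.abs(r.fun).max(),np.sqrt((r.fun**2).mean()))
r=least_squares(lambda p:f([*p,0]),[.5,-.215,.1]); print(r.x,np.degrees(r.x[2]),np.abs(r.fun).max());print(r.fun.reshape(-1,2).round(1))
E
```

```text
[ 0.49581622 -0.22370241  0.17689087 -0.00128903] 10.13510000207681 1.5477392159924648 0.6464285755037638
[ 0.49579553 -0.22366863  0.17689848] 10.135536396365813 1.3705273702151999
[[-1.2  0.8]
 [ 0.6  0.2]
 [-0.4  0. ]
 [ 0.7 -0.4]
 [ 0.2  0.6]
 [-0.1  0.1]
 [-0.6 -0.9]
 [ 0.2 -1.1]
 [-0.4 -0.6]
 [ 0.4 -0.6]
 [-0.1  1.4]
 [ 0.7  0.8]]
```

```bash
python3 - <<'E'
from h import *
C=cam("top")
print("bottle foot?",onz(C,(385,168),0.0), "top",onz(C,(388,160),0.09))
D=cam("side"); print("bottle side foot",onz(D,(320,187),0))
for d in find_in("top","oil_bottle")[:2]: print(d["confidence"],np.round(d["centre"],4))
E
```

```text
bottle foot? [ 0.61639554 -0.25917055  0.        ] top [ 0.60839064 -0.25123426  0.09      ]
bottle side foot [ 0.60658686 -0.24580254  0.        ]
0.59 [ 0.6088 -0.2485  0.0505]
```

>>> send_rows(series=[{"delta_pos":[0.3,-0.02,-0.2],"spin":0.004,"jaw":0.5},{"delta_pos":[0.58,-0.02,-0.4],"spin":0.004,"jaw":0.5},{"delta_pos":[0.58,-0.02,-0.7],"spin":0.004,"jaw":0.5},{"delta_pos":[0.58,-0.02,-0.7],"spin":0.004,"jaw":0.5}])

```text
time_s: 2.25
tcp_pos: [0.5004, -0.2261, 0.0769]
eef_rot: [-0.001, 0.996, 0.086, -0.002]
force: [0.6, -0.1, 0.5]
opening: 0.0547
```

```bash
python3 - <<'E'
from h import *
st(); snap("side","s1",(260,130,440,270),4)
E
```

```text
t2.25 tcp [ 0.5004 -0.2261  0.0769] yaw 9.8 F [ 0.61 -0.15  0.5 ] T [-0.017  0.036 -0.025] op 0.0547
```

View pics/s1.png

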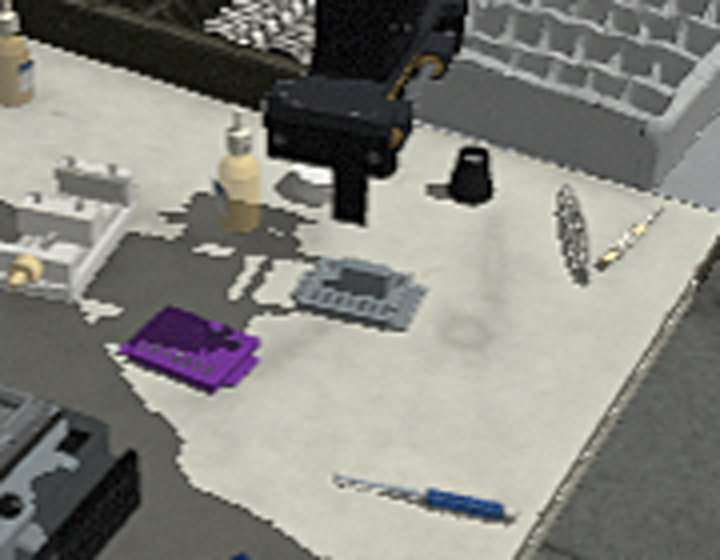

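>>> send_rows(series=[{"delta_pos":[0,0.015,-0.3],"spin":0.002,"jaw":0.5},{"delta_pos":[0,0.015,-0.45],"spin":0.002,"jaw":0.5},{"delta_pos":[0,0.015,-0.52],"spin":0.002,"jaw":0.5},{"delta_pos":[0,0.015,-0.52],"spin":0.002,"jaw":0.5}])

```text
time_s: 2.8
tcp_pos: [0.5022, -0.2235, 0.0166]
eef_rot: [0.0, 0.996, 0.09, 0.0]
force: [-0.2, 0.9, -0.1]
opening: 0.0432
```

```bash
python3 - <<'E'
from h import *
st(); snap("side","s2",(260,130,440,270),4)
E
```

```text
t2.80 tcp [ 0.5022 -0.2235  0.0166] yaw 10.3 F [-0.23  0.91 -0.05] T [-0.013  0.018 -0.016] op 0.0432
```

View pics/s2.png

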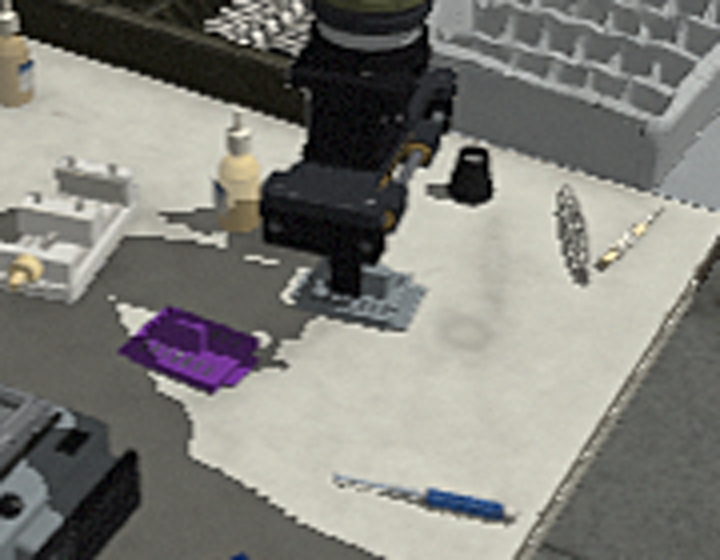

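>>> send_rows(series=[{"delta_pos":[-0.01,0,-0.017],"spin":0,"jaw":0.5},{"delta_pos":[-0.01,0,-0.017],"spin":0,"jaw":1},{"delta_pos":[-0.01,0,-0.017],"spin":0,"jaw":1},{"delta_pos":[-0.01,0,-0.017],"spin":0,"jaw":1},{"delta_pos":[-0.01,0,-0.017],"spin":0,"jaw":1}], squeeze=15)

```text
time_s: 3.48
tcp_pos: [0.5009, -0.2229, 0.0142]
eef_rot: [-0.0, 0.996, 0.09, -0.0]
force: [-0.0, 0.2, 0.2]
opening: 0.0117
```

>>> send_rows(series=[{"delta_pos":[0,0,0],"spin":0,"jaw":1}])

```text
time_s: 3.6
tcp_pos: [0.5009, -0.2229, 0.0142]
eef_rot: [-0.0, 0.996, 0.09, -0.0]
force: [-1.2, 0.8, 0.9]
opening: 0.0118
```

>>> send_rows(series=[{"delta_pos":[0,0,0.1],"spin":0,"jaw":1},{"delta_pos":[0,0,0.4],"spin":0,"jaw":1},{"delta_pos":[0,0,0.8],"spin":0,"jaw":1},{"delta_pos":[0,0.1,1],"spin":0,"jaw":1}])

```text
time_s: 4.1
tcp_pos: [0.5021, -0.2127, 0.1378]
eef_rot: [0.002, 0.996, 0.089, 0.002]
force: [0.7, -0.3, -0.6]
opening: 0.012
```

>>> send_rows(series=[{"delta_pos":[-0.1,0.2,0.2],"spin":0,"jaw":1},{"delta_pos":[-0.2,0.5,0.4],"spin":-0.02,"jaw":1},{"delta_pos":[-0.2,0.9,0.6],"spin":-0.03,"jaw":1},{"delta_pos":[-0.2,1,0.7],"spin":-0.03,"jaw":1}])

```text
time_s: 4.6
tcp_pos: [0.4776, -0.0877, 0.2207]
eef_rot: [0.0, 0.999, 0.045, 0.002]
force: [0.4, -1.2, 0.1]
opening: 0.0116
```

>>> send_rows(series=[{"delta_pos":[0,0.4,0],"spin":0,"jaw":1},{"delta_pos":[0,0.8,0],"spin":0,"jaw":1},{"delta_pos":[0,1,0],"spin":0,"jaw":1}])

```text
time_s: 4.97
tcp_pos: [0.4767, 0.0311, 0.2187]
eef_rot: [0.0, 0.999, 0.044, 0.0]
force: [0.3, -0.2, -0.3]
opening: 0.012
```

>>> send_rows(series=[{"delta_pos":[0,0.2,0],"spin":0,"jaw":1},{"delta_pos":[0,0.3,0],"spin":0,"jaw":1},{"delta_pos":[0,0.3,0],"spin":0,"jaw":1}])

```text
time_s: 5.35
tcp_pos: [0.4769, 0.0649, 0.2183]
eef_rot: [0.0, 0.999, 0.043, 0.0]
force: [0.6, -0.5, 0.0]
opening: 0.0116
```

```bash
python3 - <<'E'
from h import *
st(); snap("wrist","w3"); snap("side","s3",(160,150,360,300),4)
E
```

```text
t5.35 tcp [0.4769 0.0649 0.2183] yaw 5.0 F [ 0.55 -0.48  0.04] T [-0.034  0.046 -0.004] op 0.0116
```

View pics/w3.png

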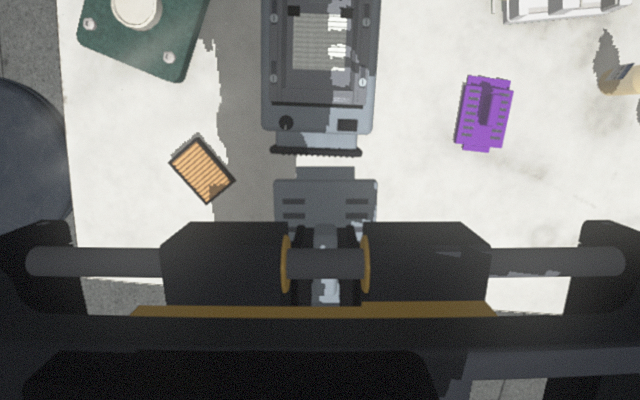

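View pics/s3.png

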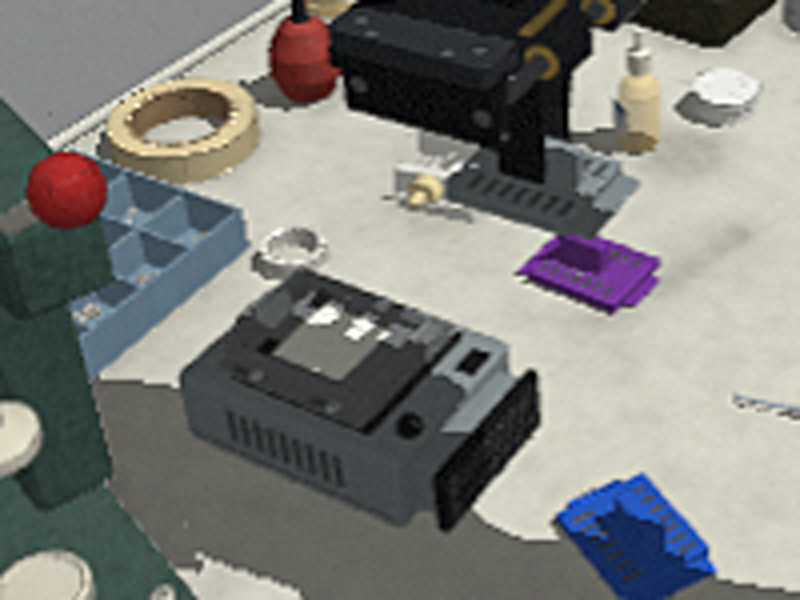

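The cover is held level in front of the bay, with its tab at wrist (325,173). The extractor is cut off at the top of the frame, so I'll rise and back off to see all of it.

>>> send_rows(series=[{"delta_pos":[-0.1,0,0.3],"spin":0,"jaw":1},{"delta_pos":[-0.2,0,0.7],"spin":0,"jaw":1},{"delta_pos":[-0.3,0,1],"spin":0,"jaw":1},{"delta_pos":[-0.3,0,1],"spin":0,"jaw":1},{"delta_pos":[-0.3,0,1],"spin":0,"jaw":1}])

```text
time_s: 6.08
tcp_pos: [0.4408, 0.0638, 0.3375]
eef_rot: [0.0, 0.999, 0.042, -0.0]
force: [-0.6, -0.2, -1.2]
opening: 0.0115
```

```bash
python3 - <<'E'
from h import *
s=st(); snap("wrist","w4"); np.savez("w4.npz",p=s["tcp_pos"],q=s["eef_rot"])
im=cv2.imread("pics/w4.png"); cv2.imwrite("pics/w4c.png",cv2.resize(im[0:190,230:430],None,fx=3.1,fy=3.1,interpolation=cv2.INTER_CUBIC))
E
```

```text
t6.08 tcp [0.4408 0.0638 0.3375] yaw 4.8 F [-0.6  -0.18 -1.18] T [ 0.051  0.05  -0.027] op 0.0115
```

View pics/w4c.png

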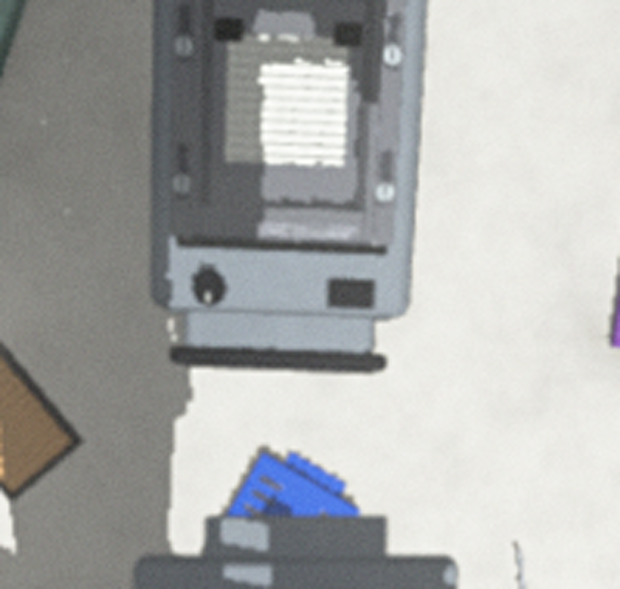

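>>> send_rows(series=[{"delta_pos":[0.2,0,0],"spin":0,"jaw":1},{"delta_pos":[0.5,0.05,-0.2],"spin":0,"jaw":1},{"delta_pos":[0.75,0.1,-0.5],"spin":0,"jaw":1},{"delta_pos":[0.75,0.1,-0.5],"spin":0,"jaw":1},{"delta_pos":[0.75,0.1,-0.5],"spin":0,"jaw":1}])

```text
time_s: 6.75
tcp_pos: [0.5303, 0.0767, 0.2775]
eef_rot: [-0.0, 0.999, 0.043, -0.001]
force: [0.7, -0.7, 0.4]
opening: 0.0116
```

```bash
python3 - <<'E'
from h import *
s=st(); snap("wrist","w5"); np.savez("w5.npz",p=s["tcp_pos"],q=s["eef_rot"])
im=cv2.imread("pics/w5.png"); cv2.imwrite("pics/w5c.png",cv2.resize(im[0:190,230:430],None,fx=3.1,fy=3.1,interpolation=cv2.INTER_CUBIC))
E
```

```text
t6.75 tcp [0.5303 0.0767 0.2775] yaw 4.9 F [ 0.68 -0.72  0.36] T [0.065 0.014 0.016] op 0.0116
```

View pics/w5c.png

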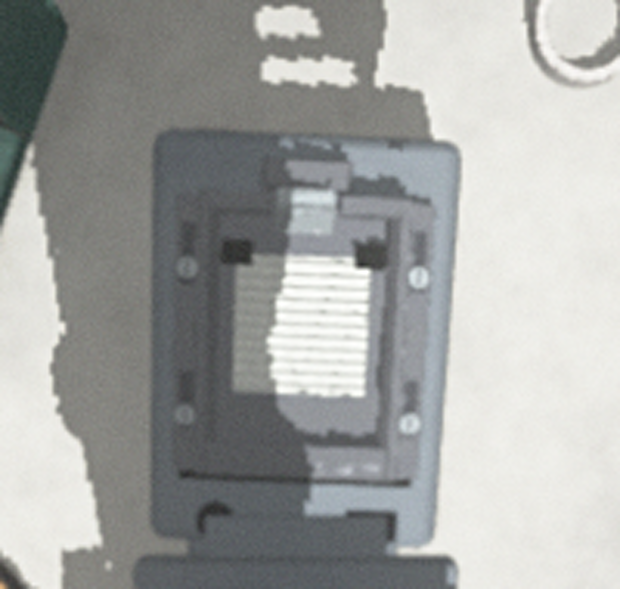

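The crop shows the casing with the bay. The frame spans crop (177,197) to (410,483), the catch is at (312,210) at the rear, and the screws sit at the front ends of their slots, so the frame sits rearward. I'll fit the casing, then the frame.

```bash
cat > fit.py <<'E'
from h import *
from scipy.optimize import least_squares
d=np.load("w5.npz"); C=cam("wrist",dict(tcp_pos=d["p"],eef_rot=d["q"]))
P=lambda a:np.array(a)/3.1+[230,0]-0.34
# casing edges: midpoints along edges as point-on-line constraints
E=[('x',75,[(220,131),(390,138)]),('y',56,[(153,200),(151,480)]),('y',-56,[(459,200),(437,480)]),]
def ext(p,X):
    c,s=np.cos(p[2]),np.sin(p[2]); X=np.atleast_2d(X)/1000; return np.c_[p[0]+c*X[:,0]-s*X[:,1],p[1]+s*X[:,0]+c*X[:,1],X[:,2]]
def inv(p,uv,z):
    w=onz(C,uv,z/1000); c,s=np.cos(p[2]),np.sin(p[2]); d=w[:2]-p[:2]; return np.array([c*d[0]+s*d[1],-s*d[0]+c*d[1]])*1000
def f(p):
    r=[]
    for ax,v,L in E:
        for uv in L:
            q=inv(p,P(uv),55); r.append((q[0] if ax=='x' else q[1])-v)
    return r
r=least_squares(f,[.58,.078,.02]); p=r.x
if __name__=="__main__":
    print(p,np.degrees(p[2]),np.round(r.fun,1))
    for nm,uv,z in [("frame RL",(177,197),73),("RR",(435,203),73),("FL",(178,470),73),("FR",(410,478),73),("front face line mid",(300,478),73),("front inner top",(340,448),73),("rear inner",(250,212),73),("catch front",(312,233),69),("pads",(237,265),65),("padR",(372,265),65),("inner L",(212,330),73),("inner R",(393,330),73),("scr",(188,267),58),("scr",(418,277),58),("scr",(184,413),58),("scr",(410,424),58),("slot top",(190,222),58),("slotbot",(188,278),58),("filterL",(232,330),62),("filterR",(370,330),62)]:
        print(nm,inv(p,P(uv),z).round(1))
E
python3 fit.py
```

```text
[0.59982536 0.08060019 0.0449227 ] 2.5738813585749085 [-0.1  0.1 -1.1 -1.3  0.9  1.5]
frame RL [49.5 44.2]
RR [ 51.2 -44.3]
FL [-44.   42.4]
FR [-43.4 -42. ]
front face line mid [-45.1  -2. ]
front inner top [-33.7 -16. ]
rear inner [45.6 19. ]
catch front [40.  -2.6]
pads [28.6 23.5]
padR [ 30.6 -24.4]
inner L [ 5.7 31.2]
inner R [  8.3 -32.5]
scr [27.8 41.6]
scr [ 27.8 -41.8]
scr [-24.4  42.1]
scr [-24.9 -42.4]
slot top [43.3 41.2]
slotbot [24.  41.5]
filterL [ 6.2 24.8]
filterR [  8.3 -25.2]
```

```bash
python3 - <<'E'
from fit import *
d=np.load("w4.npz"); W=cam("wrist",dict(tcp_pos=d["p"],eef_rot=d["q"])); S=cam("side")
P4=lambda a:np.array(a)/3.1+[230,0]-0.34
Ps=lambda a:np.array(a)/4+[160,150]-0.37
def toe(w):
    c,s=np.cos(p[2]),np.sin(p[2]); d=w[:2]-p[:2]; return np.array([c*d[0]+s*d[1],-s*d[0]+c*d[1],w[2]])*1000
for a,b in [((386,362),(536,370)),((171,352),(440,480)),((410,310),(506,345)),((385,250),(450,330))]:
    print(toe(tri([(W,P4(a)),(S,Ps(b))])).round(1))
# project predicted points to both
for nm,X in [("casing FR",(-75,-56,55)),("casing FL",(-75,56,55)),("frame FR",(-45,-37,73)),("frame FL",(-45,37,73)),("flange",(-99,-50,50)),("flangeb",(-99,-50,0)),("casing FRbot",(-75,-56,0))]:
    w=ext(p,X); print(nm,((proj(W,w)[0]-[230,0]+.34)*3.1).round(),((proj(S,w)[0]-[160,150]+.37)*4).round())
E
```

```text
[-92.7 -47.8  45.6]
[-92.4  46.5  44.4]
[-69.4 -56.   48.1]
[-44.7 -41.5  60. ]
casing FR [410. 321.] [515. 339.]
casing FL [147. 311.] [398. 465.]
frame FR [373. 241.] [449. 317.]
frame FL [189. 233.] [369. 398.]
flange [392. 378.] [547. 365.]
flangeb [382. 376.] [550. 431.]
casing FRbot [397. 326.] [520. 411.]
```

>>> send_rows(series=[{"delta_pos":[-0.05,0,-0.2],"spin":-0.013,"jaw":1},{"delta_pos":[-0.09,0,-0.6],"spin":-0.013,"jaw":1},{"delta_pos":[-0.09,0,-0.9],"spin":-0.013,"jaw":1},{"delta_pos":[-0.09,0,-1],"spin":-0.013,"jaw":1}])

```text
time_s: 7.3
tcp_pos: [0.5189, 0.0763, 0.1575]
eef_rot: [0.001, 1.0, 0.022, -0.001]
force: [-0.2, 0.1, -0.1]
opening: 0.0118
```

>>> send_rows(series=[{"delta_pos":[0,0,-0.2],"spin":0,"jaw":1},{"delta_pos":[0,0,-0.4],"spin":0,"jaw":1},{"delta_pos":[0,0,-0.4],"spin":0,"jaw":1},{"delta_pos":[0,0,-0.4],"spin":0,"jaw":1}], squeeze=6)

```text
time_s: 7.8
tcp_pos: [0.5213, 0.0771, 0.1121]
eef_rot: [0.0, 1.0, 0.022, 0.001]
force: [-0.2, 0.2, 0.1]
opening: 0.0116
```

```bash
python3 - <<'E'
from h import *
st(); snap("wrist","w6"); snap("side","s6",(200,160,360,280),5)
E
```

```text
t7.80 tcp [0.5213 0.0771 0.1121] yaw 2.6 F [-0.21  0.17  0.14] T [ 0.006 -0.034  0.   ] op 0.0116
```

View pics/s6.png

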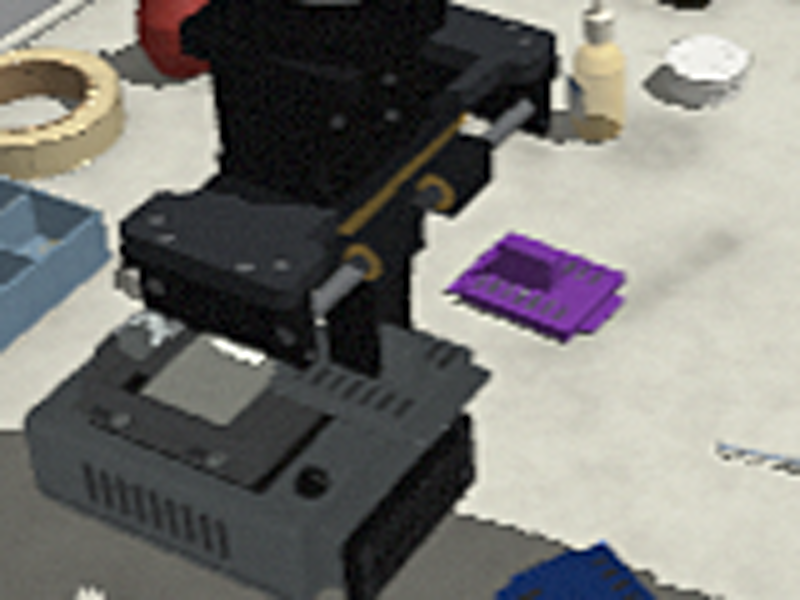

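View pics/w6.png

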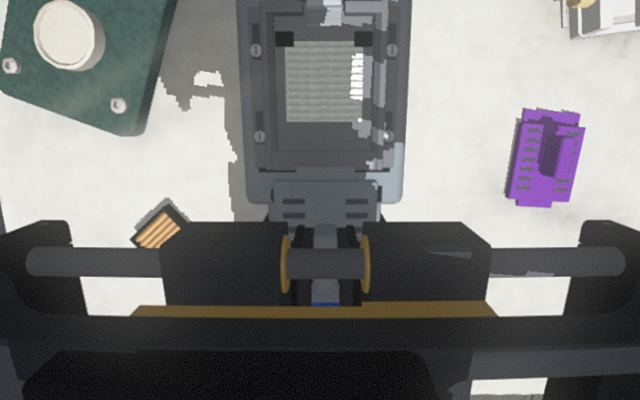

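>>> send_rows(series=[{"delta_pos":[0,0,-0.08],"spin":0,"jaw":1},{"delta_pos":[0,0,-0.14],"spin":0,"jaw":1},{"delta_pos":[0,0,-0.14],"spin":0,"jaw":1}])

```text
time_s: 8.28
tcp_pos: [0.5192, 0.0768, 0.0924]
eef_rot: [0.0, 1.0, 0.023, -0.001]
force: [0.2, -0.1, -1.1]
opening: 0.0116
```

>>> send_rows(series=[{"delta_pos":[0,0,-0.015],"spin":0,"jaw":1},{"delta_pos":[0,0,-0.02],"spin":0,"jaw":1}])

```text
time_s: 8.52
tcp_pos: [0.5201, 0.0769, 0.0909]
eef_rot: [0.0, 1.0, 0.023, 0.0]
force: [-0.8, -0.2, -0.9]
opening: 0.0119
```

>>> send_rows(series=[{"delta_pos":[0,0,-0.015],"spin":0,"jaw":1},{"delta_pos":[0,0,-0.02],"spin":0,"jaw":1}])

```text
time_s: 8.78
tcp_pos: [0.52, 0.0769, 0.0885]
eef_rot: [0.0, 1.0, 0.023, -0.0]
force: [-1.1, -0.3, -0.6]
opening: 0.012
```

>>> send_rows(series=[{"delta_pos":[0,0,-0.015],"spin":0,"jaw":1},{"delta_pos":[0,0,-0.02],"spin":0,"jaw":1}])

```text
time_s: 9.02
tcp_pos: [0.52, 0.0768, 0.086]
eef_rot: [0.0, 1.0, 0.023, -0.0]
force: [0.2, -0.1, -1.6]
opening: 0.0119
```

>>> send_rows(series=[{"delta_pos":[0,0,-0.015],"spin":0,"jaw":1},{"delta_pos":[0,0,-0.02],"spin":0,"jaw":1}])

```text
time_s: 9.28
tcp_pos: [0.5198, 0.0769, 0.0838]
eef_rot: [0.0, 1.0, 0.023, -0.0]
force: [-0.4, -0.5, 1.4]
opening: 0.0118
```

>>> send_rows(series=[{"delta_pos":[0,0,-0.015],"spin":0,"jaw":1},{"delta_pos":[0,0,-0.02],"spin":0,"jaw":1}])

```text
time_s: 9.52
tcp_pos: [0.5198, 0.0769, 0.0812]
eef_rot: [0.0, 1.0, 0.023, -0.0]
force: [-0.9, -0.3, 2.2]
opening: 0.0125
```

```bash
python3 - <<'E'
from h import *
st(); snap("wrist","w7",(220,80,430,230),3.7); snap("side","s7",(200,160,360,280),5)
E
```

```text
t9.53 tcp [0.5198 0.0769 0.0812] yaw 2.6 F [-0.89 -0.28  2.17] T [ 0.015  0.417 -0.031] op 0.0125
```

View pics/s7.png

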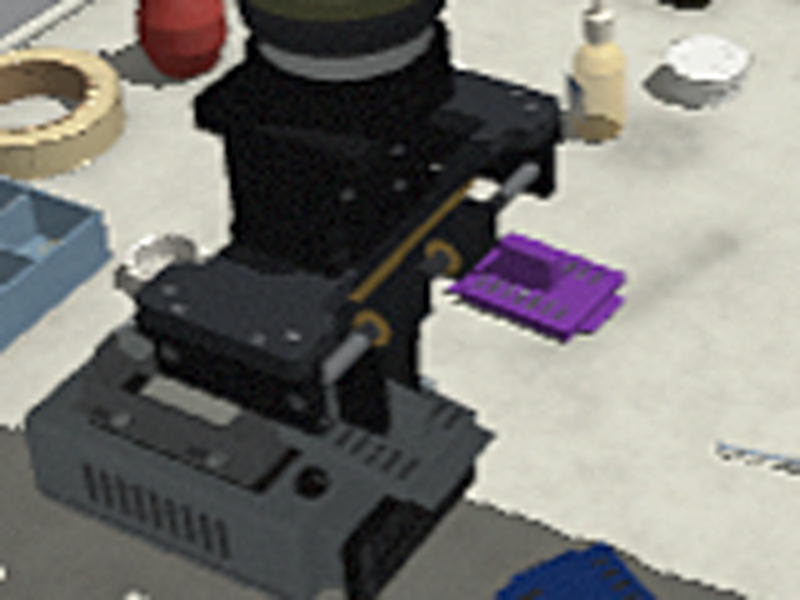

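View pics/w7.png

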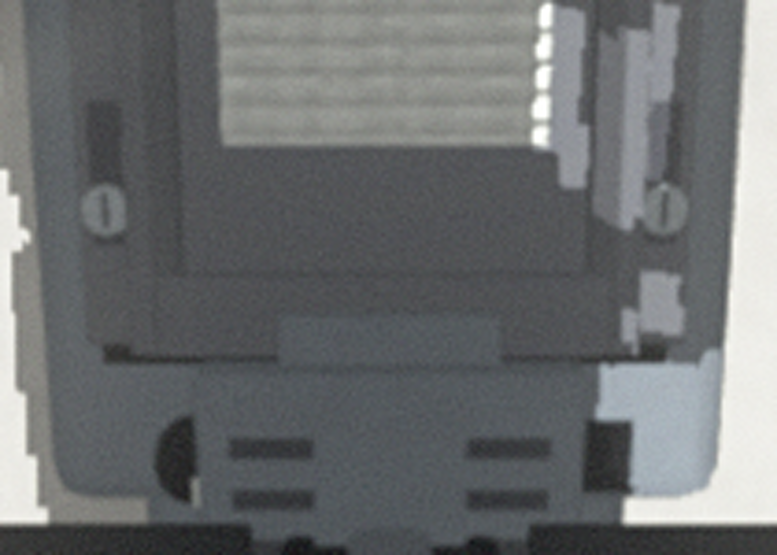

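>>> send_rows(series=[{"delta_pos":[0,0,-0.01],"spin":0,"jaw":1},{"delta_pos":[0,0,-0.02],"spin":0,"jaw":1},{"delta_pos":[0,0,-0.02],"spin":0,"jaw":1}])

```text
time_s: 10.0
tcp_pos: [0.5195, 0.0769, 0.0786]
eef_rot: [0.0, 1.0, 0.023, -0.001]
force: [-3.1, -0.1, 0.9]
opening: 0.0119
```

```bash
python3 - <<'E'
from h import *
st(); snap("wrist","w8",(220,80,430,230),3.7)
E
```

```text
t10.00 tcp [0.5195 0.0769 0.0786] yaw 2.6 F [-3.1  -0.07  0.92] T [-0.005  0.688 -0.024] op 0.0119
```

View pics/w8.png

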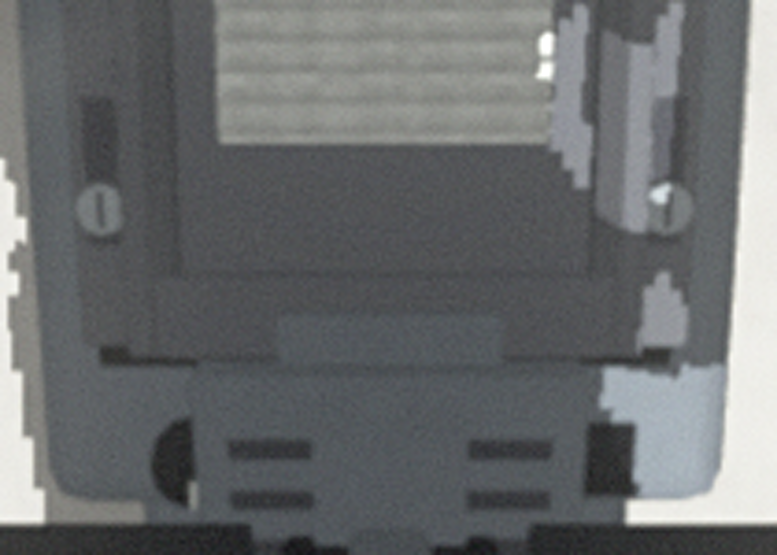

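>>> send_rows(series=[{"delta_pos":[-0.015,0,-0.005],"spin":0,"jaw":1},{"delta_pos":[-0.02,0,-0.02],"spin":0,"jaw":1},{"delta_pos":[-0.025,0,-0.025],"spin":0,"jaw":1},{"delta_pos":[-0.025,0,-0.025],"spin":0,"jaw":1}])

```text
time_s: 10.55
tcp_pos: [0.5172, 0.0769, 0.076]
eef_rot: [0.0, 1.0, 0.023, 0.0]
force: [0.3, -1.3, -0.0]
opening: 0.0122
```

```bash
python3 - <<'E'
from h import *
st(); snap("side","s9",(200,160,360,280),5);snap("wrist","w9",(220,80,430,230),3.7)
E
```

```text
t10.55 tcp [0.5172 0.0769 0.076 ] yaw 2.6 F [ 0.3  -1.33 -0.04] T [ 0.018 -0.039  0.036] op 0.0122
```

View pics/s9.png

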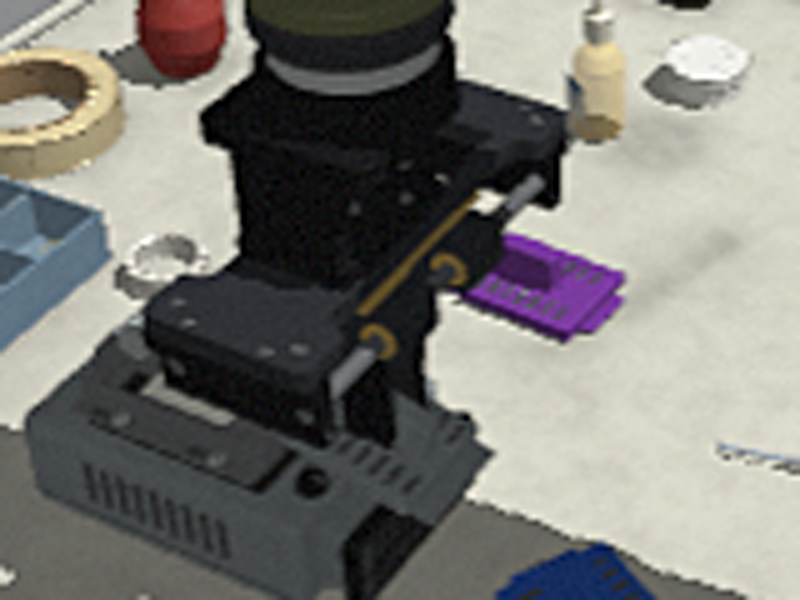

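View pics/w9.png

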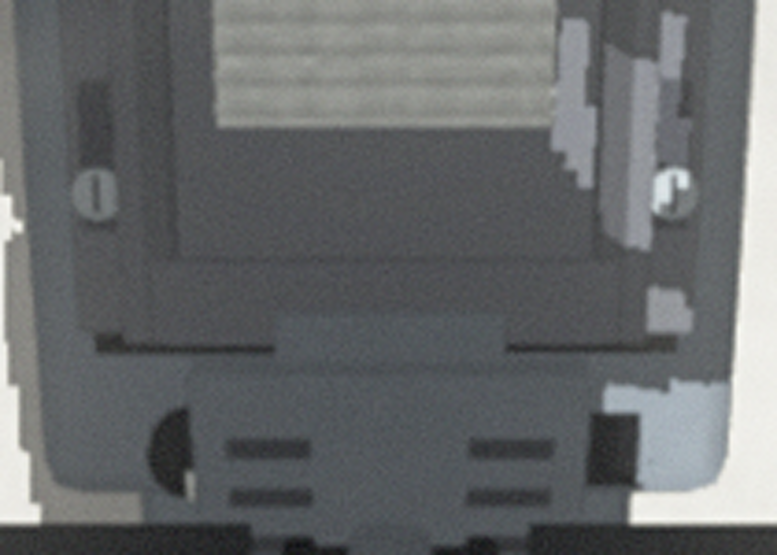

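```bash
cat > tilt.py <<'E'
from h import *
from scipy.optimize import least_squares
# cover frame: origin at underside below grip centre; pts given in mm; returns x,z offset rel TCP and tilt
def fit(s,pts,UV,fixz=None):
    C=cam("wrist",s); M=np.array(pts,float); U=np.array(UV)
    q=s["eef_rot"]; ps=np.radians(yaw(s))
    def X(v):
        x0,y0,z0,th=v; c,si=np.cos(th),np.sin(th)
        lx=x0+M[:,0]*c-M[:,2]*si; lz=z0+M[:,0]*si+M[:,2]*c; ly=y0+M[:,1]
        return s["tcp_pos"]+np.c_[np.cos(ps)*lx-np.sin(ps)*ly,np.sin(ps)*lx+np.cos(ps)*ly,lz]/1000
    # prior: pivot point (5, 21) in cover stays at TCP + (0,7)
    def f(v):
        th=v[3]; c,si=np.cos(th),np.sin(th)
        px=v[0]+5*c-21*si; pz=v[2]+5*si+21*c-7
        return np.r_[(proj(C,X(v))-U).ravel(),px/1.5,pz/1.5,v[1]/1]
    r=least_squares(f,[-5,0,-14,0.1]); return r.x,r.fun
E
python3 - <<'E'
from tilt import *
s=sense()
pts=[(47,16,3),(47,-16,3),(40,28,8),(40,-28,8),(40,16,8),(40,-16,8)]
for nm,uv in [("w9",[(275,315),(506,315),(187,368),(605,370),(275,373),(506,373)]),]:
    U=np.array(uv)/3.7+[220,80]-.36
    v,r=fit(s,pts,U); print(nm,v.round(2),np.degrees(v[3]).round(1),r.round(1))
E
```

```text
w9 [ -3.15  -1.02 -13.61   0.17] 10.0 [ 0.2 -0.9  0.6 -0.9 -0.1  1.1 -2.1  0.6 -0.1 -0.2  0.9 -0.2 -1.3  0.6
 -1. ]
```

>>> send_rows(series=[{"delta_pos":[-0.01,0,-0.015],"spin":0,"jaw":1},{"delta_pos":[-0.015,0,-0.03],"spin":0,"jaw":1},{"delta_pos":[-0.015,0,-0.03],"spin":0,"jaw":1}])

```text
time_s: 11.02
tcp_pos: [0.5149, 0.0769, 0.0721]
eef_rot: [0.0, 1.0, 0.023, -0.0]
force: [-0.6, 1.3, 0.4]
opening: 0.0118
```

```bash
python3 - <<'E'
from h import *
s=st(); np.savez("w10.npz",p=s["tcp_pos"],q=s["eef_rot"]);snap("wrist","w10",(220,80,430,230),3.7); snap("side","s10",(200,160,360,280),5)
E
```

```text
t11.03 tcp [0.5149 0.0769 0.0721] yaw 2.6 F [-0.55  1.31  0.38] T [ 0.073 -0.022 -0.027] op 0.0118
```

View pics/w10.png

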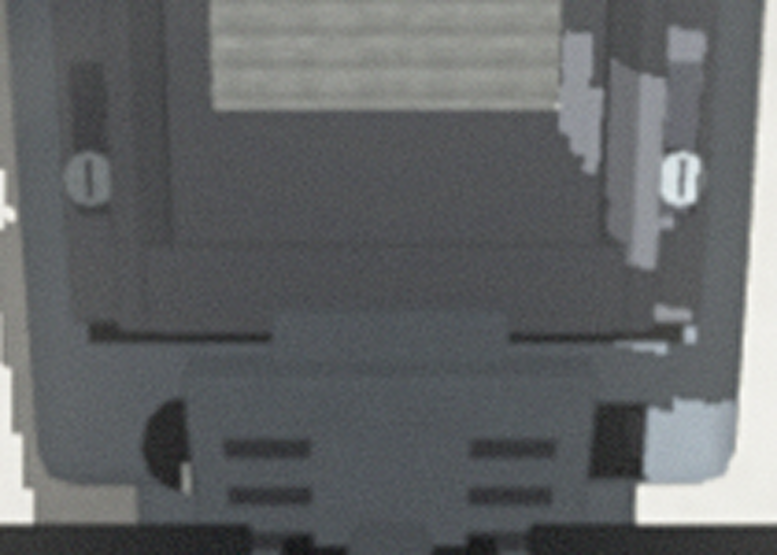

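View pics/s10.png

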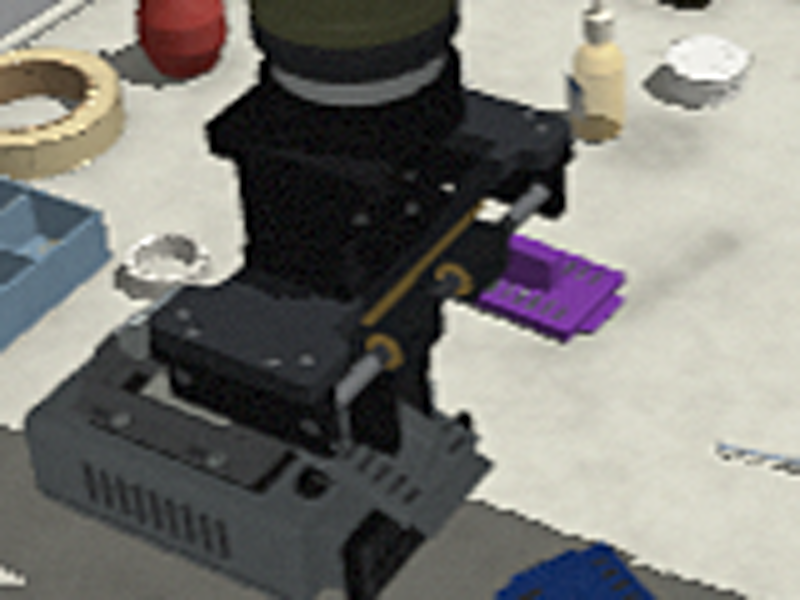

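```bash
python3 - <<'E'
from tilt import *
d=np.load("w10.npz"); s=dict(tcp_pos=d["p"],eef_rot=d["q"])
pts=[(47,16,3),(47,-16,3),(40,28,8),(40,-28,8),(40,16,8),(40,-16,8)]
for uv in [[(272,310),(509,310),(181,372),(610,374),(272,376),(509,376)],[(272,310),(509,310),(181,365),(610,365),(272,368),(509,368)]]:
    U=np.array(uv)/3.7+[220,80]-.36
    v,r=fit(s,pts,U); print(v.round(2),np.degrees(v[3]).round(1),r.round(1))
    M=np.array([(-36,0,0),(47,0,0),(5,0,21)]);th=v[3];c,si=np.cos(th),np.sin(th)
    print(np.c_[v[0]+M[:,0]*c-M[:,2]*si,v[2]+M[:,0]*si+M[:,2]*c].round(1))
E
```

```text
[  0.31  -0.99 -14.27   0.33] 18.9 [-0.3 -0.1  1.  -0.1 -0.3  0.6 -1.7  0.1 -0.4 -0.5  1.1 -0.4 -1.2  0.1
 -1. ]
[[-33.7 -25.9]
 [ 44.8   1. ]
 [ -1.8   7.2]]
[ -0.18  -0.99 -13.84   0.28] 16.1 [ 0.1 -1.4  0.7 -1.3  0.2  1.  -2.1  1.  -0.1  0.2  0.8  0.2 -0.8  0.5
 -1. ]
[[-34.8 -23.8]
 [ 45.   -0.8]
 [ -1.2   7.7]]
```

>>> send_rows(series=[{"delta_pos":[0,0,0],"spin":0,"jaw":1},{"delta_pos":[0,0,0],"spin":0,"jaw":1},{"delta_pos":[0,0,0.1],"spin":0,"jaw":1},{"delta_pos":[0,0,0.35],"spin":0,"jaw":1},{"delta_pos":[0,0,0.35],"spin":0,"jaw":1}], squeeze=25)

```text
time_s: 11.75
tcp_pos: [0.5174, 0.0773, 0.1173]
eef_rot: [0.0, 1.0, 0.023, 0.003]
force: [0.5, 0.3, 0.0]
opening: 0.0117
```

>>> send_rows(series=[{"delta_pos":[0.2,0.01,0],"spin":0,"jaw":1},{"delta_pos":[0.5,0.03,0],"spin":0,"jaw":1},{"delta_pos":[0.75,0.04,0],"spin":0,"jaw":1},{"delta_pos":[0.75,0.04,0],"spin":0,"jaw":1},{"delta_pos":[0.75,0.04,0],"spin":0,"jaw":1}])

```text
time_s: 12.38
tcp_pos: [0.6042, 0.0818, 0.1137]
eef_rot: [-0.0, 1.0, 0.023, -0.001]
force: [-0.7, -0.5, -0.1]
opening: 0.0118
```

```bash
python3 - <<'E'
from h import *
s=st(); np.savez("w11.npz",p=s["tcp_pos"],q=s["eef_rot"]);snap("wrist","w11",(220,80,430,230),3.7); snap("side","s11",(200,160,360,280),5)
E
```

```text
t12.38 tcp [0.6042 0.0818 0.1137] yaw 2.6 F [-0.71 -0.52 -0.1 ] T [0.015 0.123 0.03 ] op 0.0118
```

View pics/w11.png

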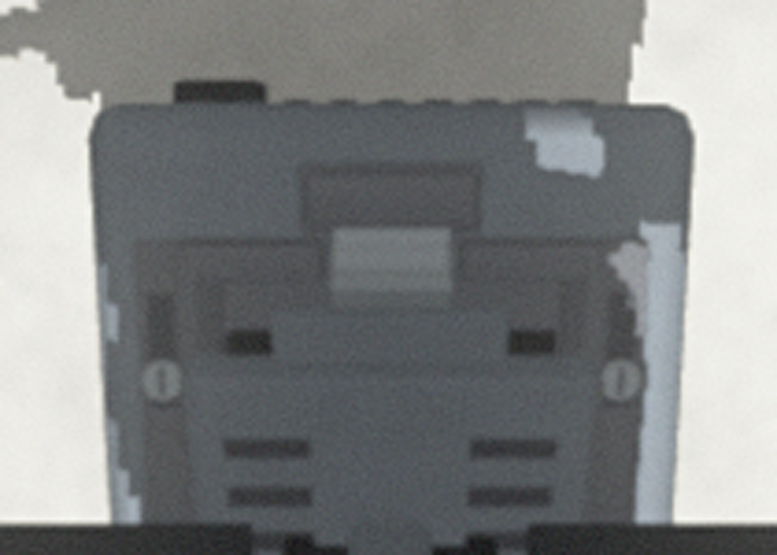

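View pics/s11.png

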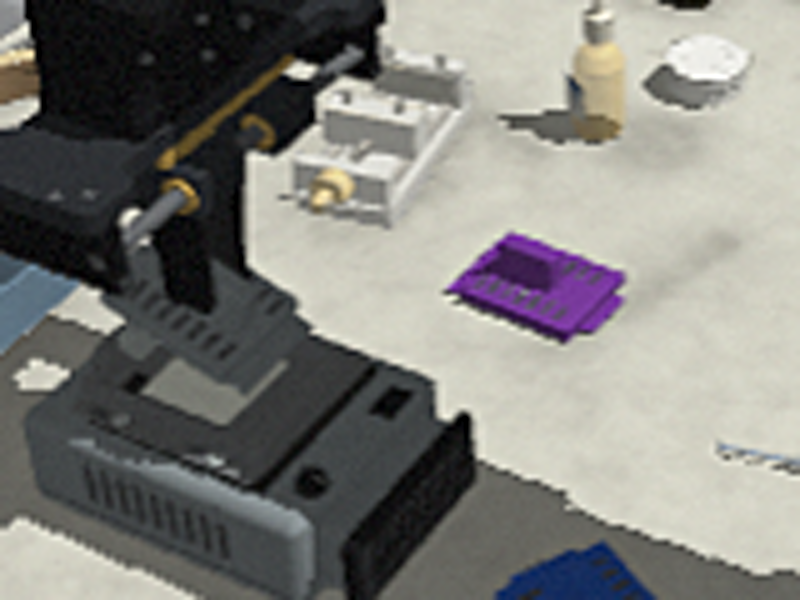

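>>> send_rows(series=[{"delta_pos":[0.012,0,-0.06],"spin":0,"jaw":1},{"delta_pos":[0.012,0,-0.13],"spin":0,"jaw":1},{"delta_pos":[0.012,0,-0.17],"spin":0,"jaw":1},{"delta_pos":[0.012,0,-0.17],"spin":0,"jaw":1}])

```text
time_s: 12.98
tcp_pos: [0.6061, 0.0815, 0.0932]
eef_rot: [0.0, 1.0, 0.023, -0.001]
force: [0.5, -0.1, -0.1]
opening: 0.012
```

```bash
python3 - <<'E'
from h import *
s=st(); snap("wrist","w12",(220,80,430,230),3.7); snap("side","s12",(200,160,360,280),5)
E
```

```text
t12.97 tcp [0.6061 0.0815 0.0932] yaw 2.6 F [ 0.46 -0.12 -0.13] T [ 0.1    0.033 -0.026] op 0.0120
```

View pics/s12.png

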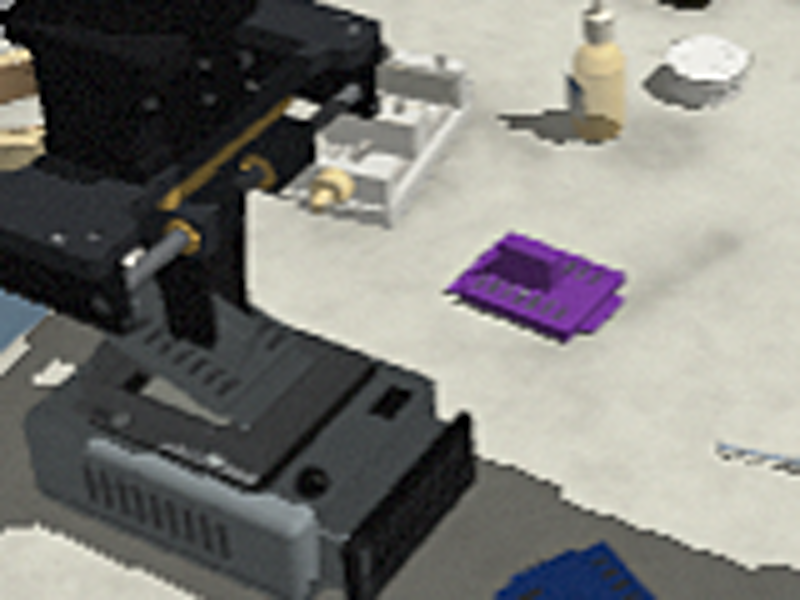

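```bash
cat >> h.py <<'E'
def avg(n=5):
    F=[];T=[]
    for i in range(n):
        s=sense();F.append(s["force"]);T.append(s["ft_torque"])
        if i<n-1: grab_frame("side")
    print("t%.2f"%s["time_s"],"tcp",s["tcp_pos"].round(4),"F",np.mean(F,0).round(2),"T",np.mean(T,0).round(3),"op %.4f"%s["opening"])
E
python3 -c "
from h import *
avg()"
```

```text
t13.28 tcp [0.6069 0.0818 0.0942] F [-0.34  0.47 -0.45] T [ 0.022  0.03  -0.002] op 0.0116
```

>>> send_rows(series=[{"delta_pos":[0,0,-0.01],"spin":0,"jaw":1},{"delta_pos":[0,0,-0.02],"spin":0,"jaw":1}])

```text
time_s: 13.52
tcp_pos: [0.6067, 0.0816, 0.0915]
eef_rot: [0.0, 1.0, 0.023, 0.0]
force: [-0.1, -0.7, -0.6]
opening: 0.0118
```

```bash
python3 -c "
from h import *
avg()"
```

```text
t13.72 tcp [0.6066 0.0817 0.0915] F [-0.12  0.1  -0.71] T [ 0.02   0.027 -0.013] op 0.0118
```

>>> send_rows(series=[{"delta_pos":[0,0,-0.005],"spin":0,"jaw":1},{"delta_pos":[0,0,-0.01],"spin":0,"jaw":1}])

```text
time_s: 13.98
tcp_pos: [0.6067, 0.0817, 0.0903]
eef_rot: [0.0, 1.0, 0.023, -0.0]
force: [0.7, 0.1, -1.8]
opening: 0.0118
```

```bash
python3 -c "
from h import *
avg()"
```

```text
t14.18 tcp [0.6067 0.0816 0.0903] F [-0.07  0.4  -0.85] T [0.013 0.02  0.001] op 0.0115
```

>>> send_rows(series=[{"delta_pos":[0,0,-0.005],"spin":0,"jaw":1},{"delta_pos":[0,0,-0.01],"spin":0,"jaw":1}])

```text
time_s: 14.42
tcp_pos: [0.6069, 0.0817, 0.0894]
eef_rot: [0.0, 1.0, 0.023, 0.0]
force: [-0.4, -0.1, 2.8]
opening: 0.0118
```

```bash
python3 -c "
from h import *
avg(4)"
```

```text
t14.57 tcp [0.6068 0.0817 0.0894] F [-0.29 -0.19  1.91] T [0.031 0.148 0.013] op 0.0118
```

>>> send_rows(series=[{"delta_pos":[0,0,-0.005],"spin":0,"jaw":1},{"delta_pos":[0,0,-0.01],"spin":0,"jaw":1}])

```text
time_s: 14.82
tcp_pos: [0.6072, 0.0818, 0.0888]
eef_rot: [0.0, 1.0, 0.023, 0.001]
force: [-0.2, 0.2, 5.8]
opening: 0.0119
```

```bash
python3 -c "
from h import *
avg(4)"
```

```text
t14.97 tcp [0.6072 0.0818 0.0889] F [-0.74 -0.21  5.37] T [-0.077  0.414  0.025] op 0.0117
```

>>> send_rows(series=[{"delta_pos":[0,0,-0.005],"spin":0,"jaw":1},{"delta_pos":[0,0,-0.01],"spin":0,"jaw":1}])

```text
time_s: 15.22
tcp_pos: [0.6078, 0.0818, 0.0881]
eef_rot: [0.0, 1.0, 0.023, 0.001]
force: [0.4, -0.2, 6.6]
opening: 0.0119
```

```bash
python3 -c "
from h import *
avg(4)"
```

```text
t15.38 tcp [0.6078 0.0818 0.0881] F [ 0.62 -0.16  6.6 ] T [-0.043  0.225 -0.014] op 0.0115
```

>>> send_rows(series=[{"delta_pos":[0,0,0.025],"spin":0,"jaw":1},{"delta_pos":[0,0,0.025],"spin":0,"jaw":1}])

```text
time_s: 15.62
tcp_pos: [0.6064, 0.0817, 0.0894]
eef_rot: [0.0, 1.0, 0.023, -0.0]
force: [-0.7, 0.8, -1.1]
opening: 0.0117
```

```bash
python3 -c "
from h import *
avg(4)
s=st(); np.savez('w13.npz',p=s['tcp_pos'],q=s['eef_rot']);snap('wrist','w13',(220,80,430,230),3.7); snap('side','s13',(200,160,360,280),5)"
```

```text
t15.78 tcp [0.6063 0.0816 0.0892] F [-0.45  0.32 -0.95] T [ 0.011  0.039 -0.017] op 0.0115
t15.78 tcp [0.6063 0.0816 0.0892] yaw 2.6 F [ 0.04 -0.3  -0.89] T [ 0.044  0.039 -0.01 ] op 0.0115
```

View pics/s13.png

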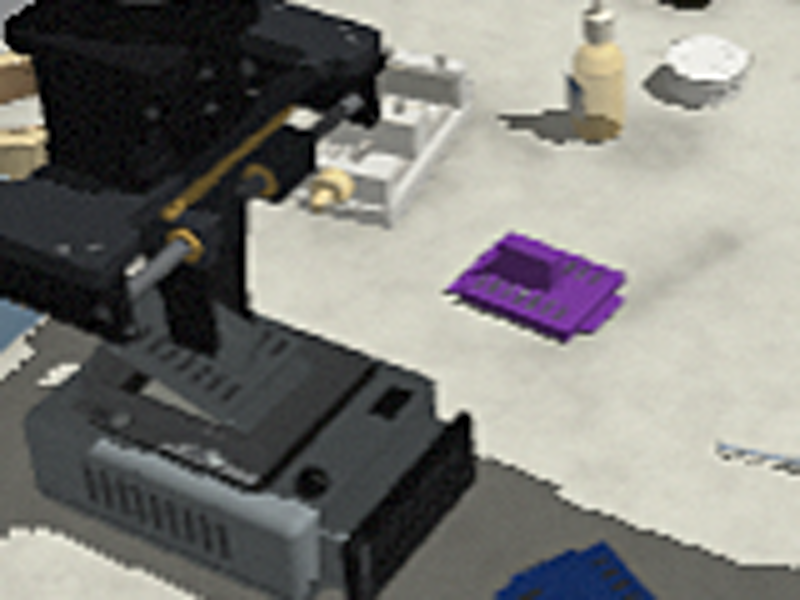

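View pics/w13.png

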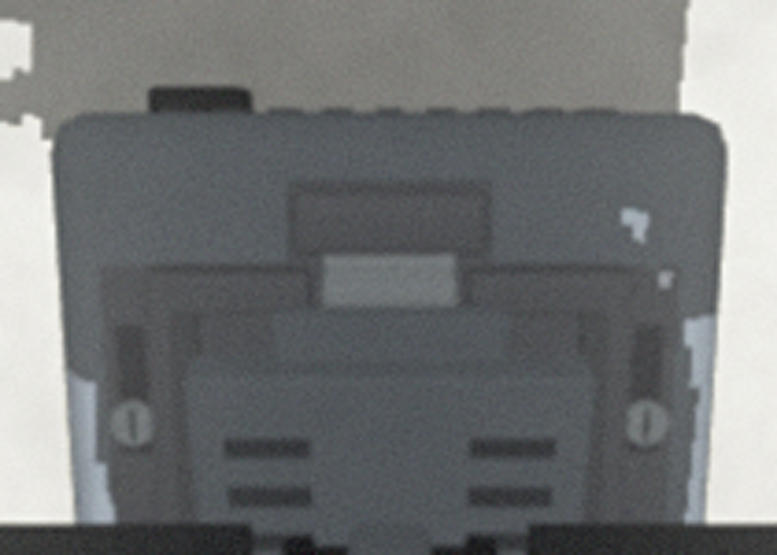

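```bash
python3 - <<'E'
from fit import *
d=np.load("w13.npz"); tcp=d["p"]; S=cam("side"); c,sn=np.cos(p[2]),np.sin(p[2])
q=tcp[:2]-p[:2]; e=np.array([c*q[0]+sn*q[1],-sn*q[0]+c*q[1]])*1000; print("tcp ext",e.round(1))
pr=lambda X:((proj(S,ext(p,X))[0]-[200,160]+.4)*5).round()
th=.29
def cv(x,y,z): # cover pt -> ext
    G=np.array([e[0]-1,e[1],tcp[2]*1000+7.3]); dx,dz=x-5,z-21
    return (G[0]+dx*np.cos(th)-dz*np.sin(th),G[1]+y,G[2]+dx*np.sin(th)+dz*np.cos(th))
for nm,P_ in [("lip top L",(-36,25,2.5)),("lip top R",(-36,-25,2.5)),("plate front L",(-25,28,8)),("plate front R",(-25,-28,8)),("plate rear R",(40,-28,8))]:
    X=cv(*P_); print(nm,np.round(X,1),pr(X))
for z in(70.5,73):
  for x in(-45,-34): print("front wall",x,z,pr((x,37,z)),pr((x,-37,z)))
E
```

```text
tcp ext [6.4 0.7]
lip top L [-28.6  25.7  67. ] [247. 429.]
lip top R [-28.6 -24.3  67. ] [316. 361.]
plate front L [-19.6  28.7  75.5] [224. 411.]
plate front R [-19.6 -27.3  75.5] [301. 337.]
plate rear R [ 42.7 -27.3  94. ] [184. 262.]
front wall -45 70.5 [262. 452.] [362. 350.]
front wall -34 70.5 [241. 443.] [342. 343.]
front wall -45 73 [261. 447.] [362. 346.]
front wall -34 73 [240. 438.] [341. 338.]
```

>>> send_rows(series=[{"delta_pos":[-0.015,-0.001,0],"spin":0,"jaw":1},{"delta_pos":[-0.03,-0.001,0],"spin":0,"jaw":1},{"delta_pos":[-0.03,-0.001,0],"spin":0,"jaw":1}])

```text
time_s: 16.25
tcp_pos: [0.6029, 0.0816, 0.0898]
eef_rot: [0.0, 1.0, 0.023, -0.0]
force: [-0.8, 0.4, 0.1]
opening: 0.0116
```

```bash
python3 -c "
from h import *
avg(4)"
```

```text
t16.40 tcp [0.6031 0.0815 0.0898] F [ 0.19  0.53 -0.51] T [ 0.051  0.051 -0.018] op 0.0117
```

>>> send_rows(series=[{"delta_pos":[-0.01,-0.001,0],"spin":0,"jaw":1},{"delta_pos":[-0.015,-0.001,0],"spin":0,"jaw":1}])

```text
time_s: 16.65
tcp_pos: [0.6012, 0.0814, 0.0897]
eef_rot: [0.0, 1.0, 0.023, -0.0]
force: [0.2, -0.5, -1.6]
opening: 0.0116
```

```bash
python3 -c "
from h import *
avg(4)"
```

```text
t16.80 tcp [0.6012 0.0814 0.0897] F [ 0.25 -0.3  -0.4 ] T [0.07  0.023 0.011] op 0.0117
```

>>> send_rows(series=[{"delta_pos":[0,0,-0.006],"spin":0,"jaw":1},{"delta_pos":[0,0,-0.006],"spin":0,"jaw":1}])

```text
time_s: 17.05
tcp_pos: [0.6012, 0.0814, 0.0889]
eef_rot: [0.0, 1.0, 0.023, -0.0]
force: [0.9, -0.3, -0.7]
opening: 0.0115
```

```bash
python3 -c "
from h import *
avg(4)"
```

```text
t17.20 tcp [0.6013 0.0814 0.089 ] F [ 0.01 -0.09 -0.83] T [0.041 0.053 0.023] op 0.0116
```

>>> send_rows(series=[{"delta_pos":[-0.01,0,0],"spin":0,"jaw":1},{"delta_pos":[-0.015,0,0],"spin":0,"jaw":1}])

```text
time_s: 17.45
tcp_pos: [0.5994, 0.0814, 0.089]
eef_rot: [0.0, 1.0, 0.023, -0.0]
force: [-0.2, 1.3, 0.5]
opening: 0.0115
```

```bash
python3 -c "
from h import *
avg(4)"
```

```text
t17.60 tcp [0.5995 0.0814 0.089 ] F [-0.15 -0.01  0.05] T [0.033 0.024 0.014] op 0.0116
```

>>> send_rows(series=[{"delta_pos":[-0.01,0,0],"spin":0,"jaw":1},{"delta_pos":[-0.015,0,0],"spin":0,"jaw":1}])

```text
time_s: 17.85
tcp_pos: [0.5976, 0.0814, 0.089]
eef_rot: [0.0, 1.0, 0.023, -0.0]
force: [-0.9, 1.0, -1.0]
opening: 0.0118
```

```bash
python3 -c "
from h import *
avg(4)"
```

```text
t18.00 tcp [0.5976 0.0814 0.089 ] F [-0.16  0.14 -0.42] T [ 0.03   0.022 -0.001] op 0.0117
```

>>> send_rows(series=[{"delta_pos":[-0.008,0,0],"spin":0,"jaw":1},{"delta_pos":[-0.01,0,0],"spin":0,"jaw":1}])

```text
time_s: 18.25
tcp_pos: [0.5964, 0.0814, 0.089]
eef_rot: [0.0, 1.0, 0.023, -0.0]
force: [0.7, -0.2, -0.1]
opening: 0.0118
```

```bash
python3 -c "
from h import *
avg(4)"
```

```text
t18.40 tcp [0.5965 0.0815 0.089 ] F [ 0.4  -0.47 -0.29] T [ 0.007  0.019 -0.026] op 0.0120
```

>>> send_rows(series=[{"delta_pos":[-0.008,0,0],"spin":0,"jaw":1},{"delta_pos":[-0.01,0,0],"spin":0,"jaw":1}])

```text
time_s: 18.65
tcp_pos: [0.596, 0.0814, 0.0893]
eef_rot: [-0.0, 1.0, 0.023, 0.001]
force: [3.1, 0.7, -0.3]
opening: 0.012
```

```bash
python3 -c "
from h import *
avg(4)"
```

```text
t18.80 tcp [0.596  0.0815 0.0893] F [ 2.94  0.03 -0.73] T [ 0.058 -0.655  0.029] op 0.0117
```

>>> send_rows(series=[{"delta_pos":[-0.008,0,0],"spin":0,"jaw":1},{"delta_pos":[-0.01,0,0],"spin":0,"jaw":1}])

```text
time_s: 19.05
tcp_pos: [0.5957, 0.0814, 0.0896]
eef_rot: [-0.0, 1.0, 0.022, 0.002]
force: [4.8, 0.6, -1.3]
opening: 0.0116
```

```bash
python3 -c "
from h import *
avg(4)
s=st(); np.savez('w14.npz',p=s['tcp_pos'],q=s['eef_rot']);snap('wrist','w14',(220,80,430,230),3.7); snap('side','s14',(200,160,360,280),5)"
```

```text
t19.20 tcp [0.5957 0.0814 0.0896] F [ 5.67 -0.   -2.17] T [ 0.072 -1.448  0.004] op 0.0118
t19.20 tcp [0.5957 0.0814 0.0896] yaw 2.6 F [ 6.89  0.55 -1.97] T [ 0.077 -1.469 -0.028] op 0.0118
```

View pics/s14.png

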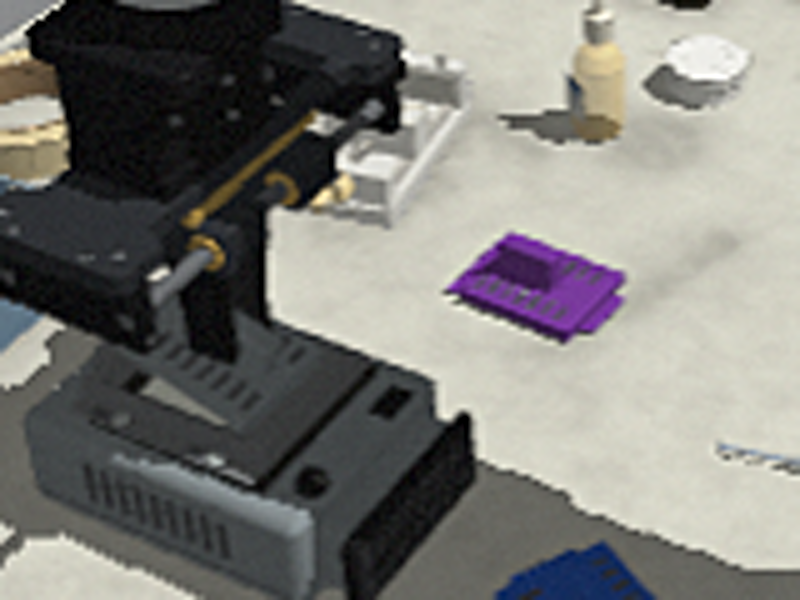

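View pics/w14.png

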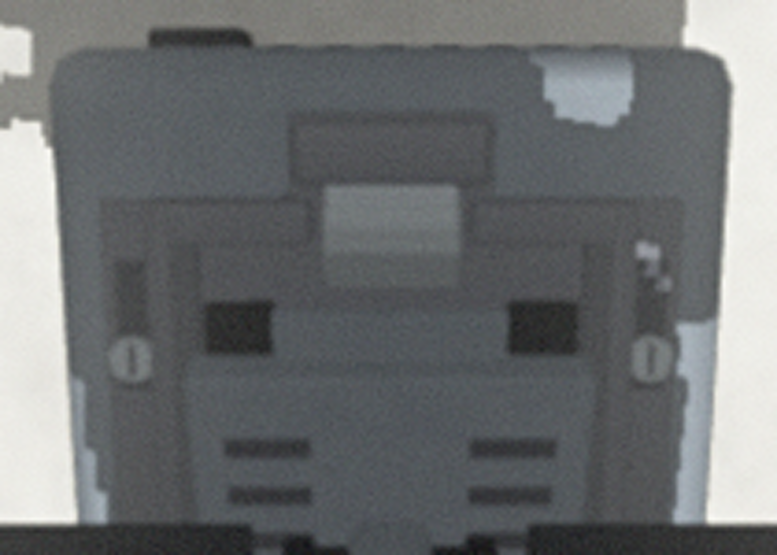

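>>> send_rows(series=[{"delta_pos":[0.02,0,0],"spin":0,"jaw":1},{"delta_pos":[0.02,0,-0.005],"spin":0,"jaw":1},{"delta_pos":[0.02,0,-0.005],"spin":0,"jaw":1}])

```text
time_s: 19.68
tcp_pos: [0.5962, 0.0814, 0.0886]
eef_rot: [0.0, 1.0, 0.023, -0.0]
force: [1.6, -0.1, 1.8]
opening: 0.0121
```

```bash
python3 -c "
from h import *
avg(4)"
```

```text
t19.82 tcp [0.5963 0.0815 0.0885] F [1.05 0.06 1.67] T [-0.009 -0.246  0.032] op 0.0116
```

>>> send_rows(series=[{"delta_pos":[0,0,0.01],"spin":0,"jaw":1},{"delta_pos":[0,0,0.02],"spin":0,"jaw":1}])

```text
time_s: 20.08
tcp_pos: [0.5959, 0.0814, 0.09]
eef_rot: [-0.0, 1.0, 0.023, -0.001]
force: [3.3, 0.6, -7.1]
opening: 0.0119
```

```bash
python3 -c "
from h import *
avg(4)"
```

```text
t20.23 tcp [0.5959 0.0814 0.09  ] F [ 2.07  0.15 -5.94] T [ 0.128 -0.716 -0.028] op 0.0116
```

Raising was blocked by the slot roof (about -6 N), and forward motion stopped at the slot's end with the lip on the seat. So the lip is hooked. Next I'll loosen the grip and swing it down about the lip.

>>> send_rows(series=[{"delta_pos":[0,0,-0.012],"spin":0,"jaw":1},{"delta_pos":[0,0,-0.012],"spin":0,"jaw":1},{"delta_pos":[0.01,0,-0.025],"spin":0,"jaw":1},{"delta_pos":[0.02,0.001,-0.038],"spin":0,"jaw":1},{"delta_pos":[0.02,0.001,-0.038],"spin":0,"jaw":1}], squeeze=5)

```text
time_s: 20.85
tcp_pos: [0.5991, 0.0816, 0.0863]
eef_rot: [-0.0, 1.0, 0.023, 0.0]
force: [0.2, 0.2, -0.6]
opening: 0.0121
```

```bash
python3 -c "
from h import *
avg(4)
s=st(); np.savez('w15.npz',p=s['tcp_pos'],q=s['eef_rot']);snap('wrist','w15',(220,80,430,230),3.7); snap('side','s15',(200,160,360,280),5)"
```

```text
t21.00 tcp [0.5991 0.0816 0.0864] F [ 0.32 -0.15 -0.06] T [ 0.094 -0.045 -0.002] op 0.0116
t21.00 tcp [0.5991 0.0816 0.0864] yaw 2.6 F [ 0.67 -0.84  0.52] T [ 0.093 -0.044  0.001] op 0.0116
```

View pics/w15.png

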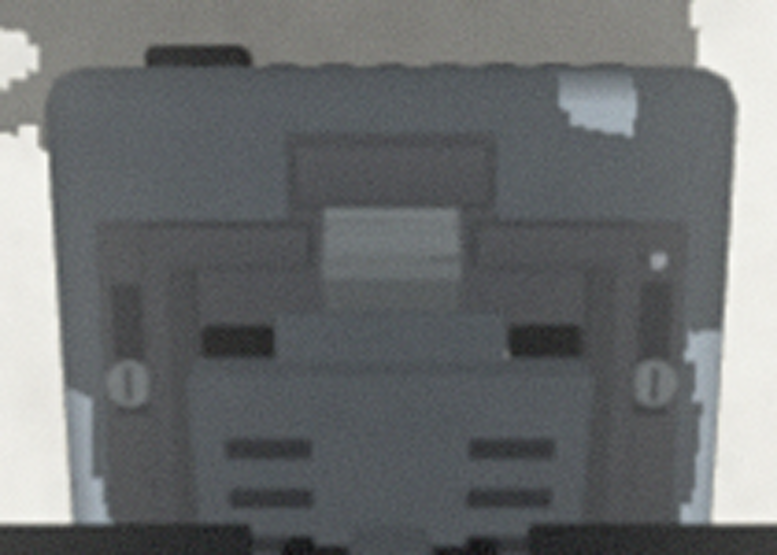

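>>> send_rows(series=[{"delta_pos":[0.01,0,-0.013],"spin":0,"jaw":1},{"delta_pos":[0.018,0.001,-0.026],"spin":0,"jaw":1},{"delta_pos":[0.018,0.001,-0.026],"spin":0,"jaw":1}])

```text
time_s: 21.48
tcp_pos: [0.6012, 0.0817, 0.0831]
eef_rot: [0.0, 1.0, 0.023, 0.0]
force: [-0.8, 0.2, 0.5]
opening: 0.0119
```

```bash
python3 -c "
from h import *
avg(4)
s=st(); np.savez('w16.npz',p=s['tcp_pos'],q=s['eef_rot']);snap('wrist','w16',(220,80,430,230),3.7); snap('side','s16',(200,160,360,280),5)"
```

```text
t21.62 tcp [0.601  0.0816 0.083 ] F [0.06 0.26 0.31] T [ 0.024 -0.073  0.021] op 0.0117
t21.62 tcp [0.601  0.0816 0.083 ] yaw 2.6 F [ 0.77 -0.63  0.88] T [ 0.07  -0.075 -0.002] op 0.0117
```

View pics/w16.png

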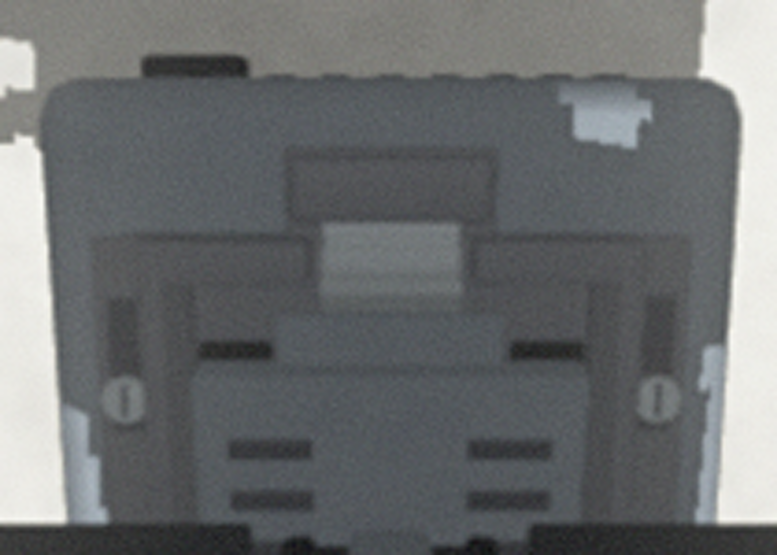

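View pics/s16.png

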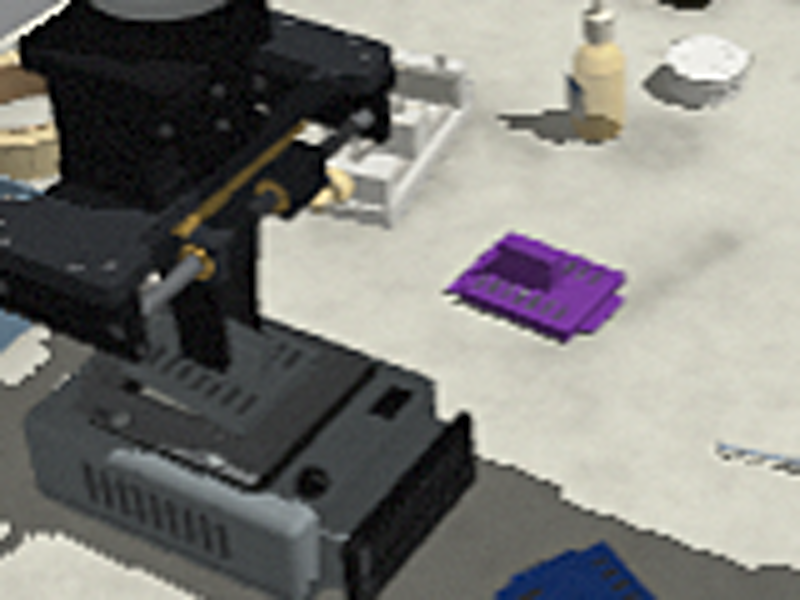

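>>> send_rows(series=[{"delta_pos":[0.006,0,-0.01],"spin":0,"jaw":1},{"delta_pos":[0.011,0,-0.02],"spin":0,"jaw":1},{"delta_pos":[0.011,0,-0.02],"spin":0,"jaw":1}])

```text
time_s: 22.1
tcp_pos: [0.6022, 0.0817, 0.0811]
eef_rot: [0.0, 1.0, 0.023, -0.0]
force: [-2.3, 0.2, 3.9]
opening: 0.0118
```

```bash
python3 -c "
from h import *
avg(4)
s=st(); np.savez('w17.npz',p=s['tcp_pos'],q=s['eef_rot']);snap('wrist','w17',(220,80,430,230),3.7)"
```

```text
t22.25 tcp [0.6022 0.0817 0.081 ] F [-2.16 -0.28  5.21] T [-0.04   0.529 -0.001] op 0.0121
t22.25 tcp [0.6022 0.0817 0.081 ] yaw 2.6 F [-2.26 -0.54  5.29] T [-0.027  0.553 -0.027] op 0.0121
```

View pics/w17.png

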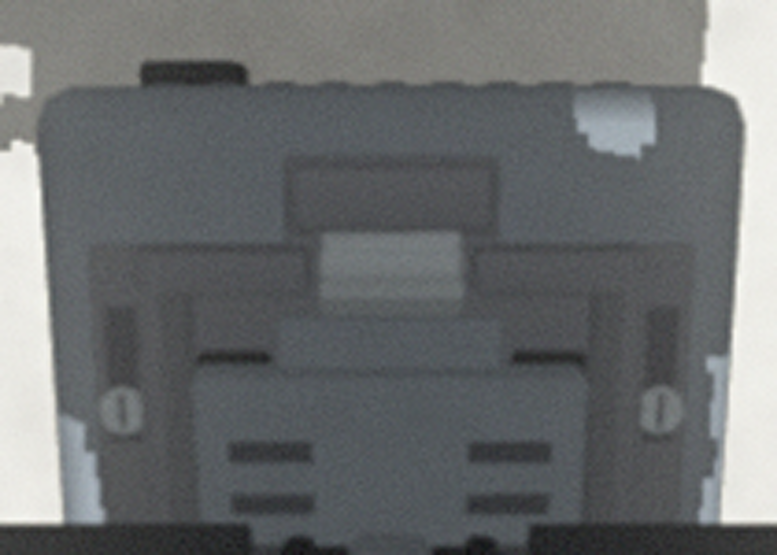

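The tab is on the catch slope (about 6 N up, 2 N forward). I'll release, rise and close the fingers, then press on the plate's rear.

>>> send_rows(series=[{"delta_pos":[0,0,0.01],"spin":0,"jaw":0.65},{"delta_pos":[0,0,0.01],"spin":0,"jaw":0.65},{"delta_pos":[0,0,0.01],"spin":0,"jaw":0.65},{"delta_pos":[0,0,0.1],"spin":0,"jaw":0.65},{"delta_pos":[0,0,0.35],"spin":0,"jaw":0.65}])

```text
time_s: 22.92
tcp_pos: [0.6012, 0.0814, 0.1222]
eef_rot: [0.0, 1.0, 0.023, -0.002]
force: [-0.2, -0.1, 0.8]
opening: 0.0304
```

>>> send_rows(series=[{"delta_pos":[0,0,0.05],"spin":0,"jaw":1},{"delta_pos":[0,0,0.05],"spin":0,"jaw":1}], squeeze=10)

```text
time_s: 23.18
tcp_pos: [0.6027, 0.0817, 0.1293]
eef_rot: [0.0, 1.0, 0.023, 0.001]
force: [-0.2, -0.2, -0.3]
opening: 0.0176
```

```bash
python3 -c "
from h import *
s=st(); np.savez('w18.npz',p=s['tcp_pos'],q=s['eef_rot']);snap('wrist','w18',(220,60,430,230),3.5); snap('side','s18',(200,160,360,280),5)"
```

```text
t23.18 tcp [0.6027 0.0817 0.1293] yaw 2.6 F [-0.2  -0.19 -0.31] T [-0.019  0.045  0.079] op 0.0176
```

View pics/w18.png

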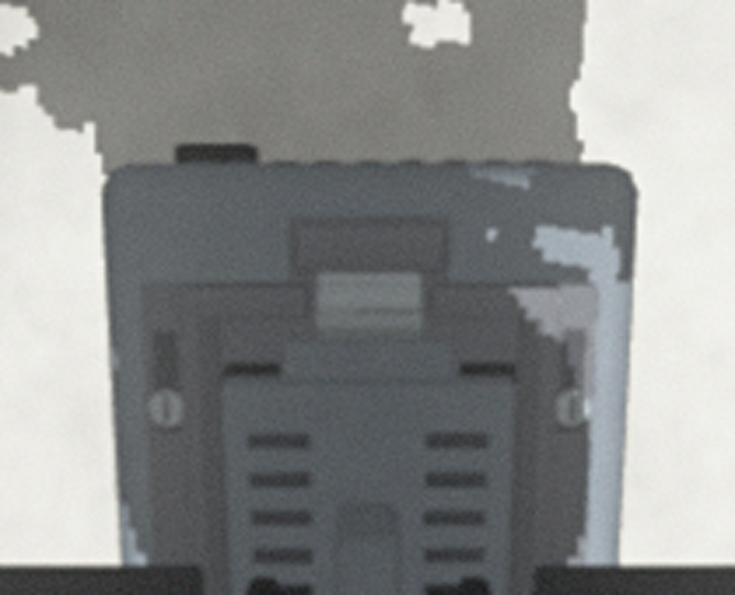

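View pics/s18.png

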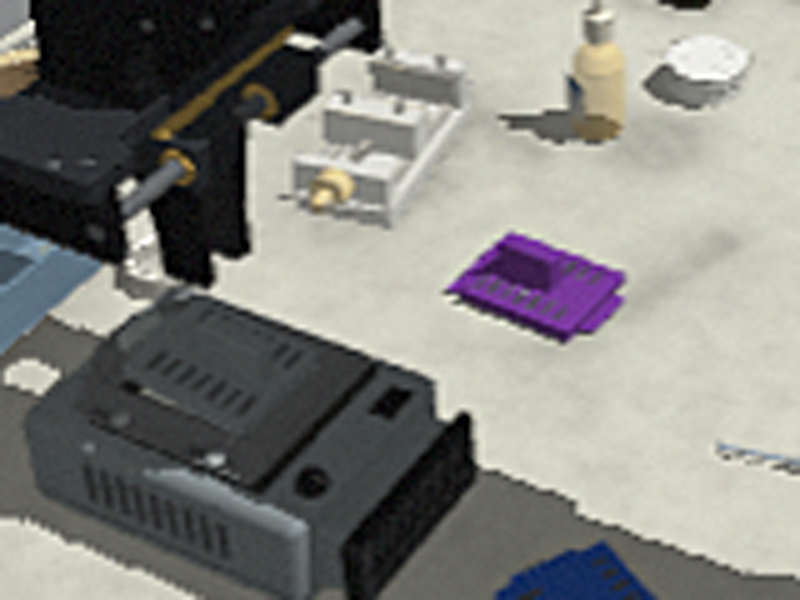

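```bash
python3 - <<'E'
from h import *
d=np.load("w18.npz"); C=cam("wrist",dict(tcp_pos=d["p"],eef_rot=d["q"]))
for nm,a,z in [("plate rear",(370,380),.080),("grip rear top",(370,502),.097),("grip rear top b",(370,535),.097)]: print(nm,onz(C,np.array(a)/3.5+[220,60]-.36,z).round(4))
E
```

```text
plate rear [0.6358 0.0822 0.08  ]
grip rear top [0.6166 0.0813 0.097 ]
grip rear top b [0.6105 0.0811 0.097 ]
```

>>> send_rows(series=[{"delta_pos":[0.1,0.005,0],"spin":0,"jaw":1},{"delta_pos":[0.19,0.008,0],"spin":0,"jaw":1},{"delta_pos":[0.19,0.008,-0.15],"spin":0,"jaw":1},{"delta_pos":[0.19,0.008,-0.3],"spin":0,"jaw":1},{"delta_pos":[0.19,0.008,-0.34],"spin":0,"jaw":1}])

```text
time_s: 23.9
tcp_pos: [0.6232, 0.0823, 0.0851]
eef_rot: [0.0, 1.0, 0.023, -0.002]
force: [-0.2, 0.1, 0.2]
opening: 0.0004
```

```bash
python3 -c "
from h import *
avg(3)
s=st(); snap('wrist','w19',(220,60,430,230),3.5); snap('side','s19',(200,160,360,280),5)"
```

```text
t24.00 tcp [0.6242 0.0826 0.0866] F [-0.15  0.48  0.04] T [-0.011  0.019  0.003] op 0.0005
t24.00 tcp [0.6242 0.0826 0.0866] yaw 2.6 F [-0.07  0.56  0.57] T [ 0.02  -0.005  0.006] op 0.0005
```

View pics/s19.png

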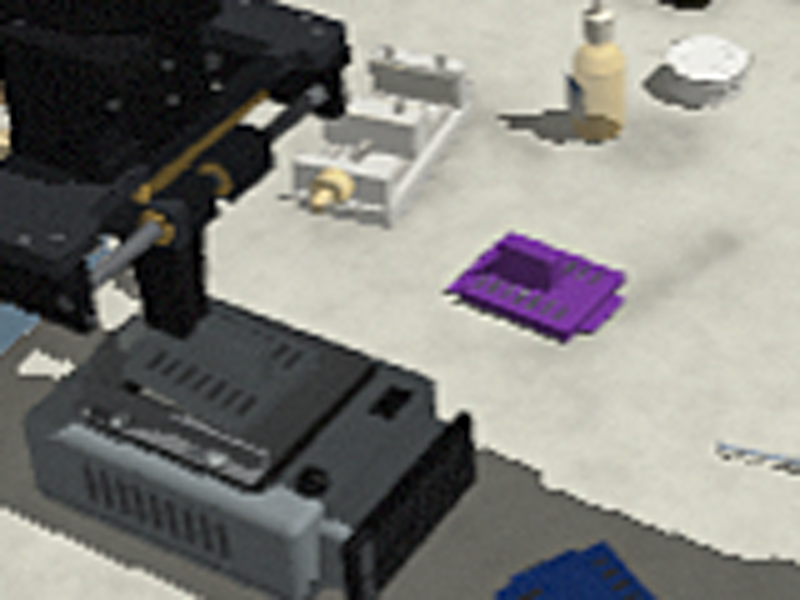

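View pics/w19.png

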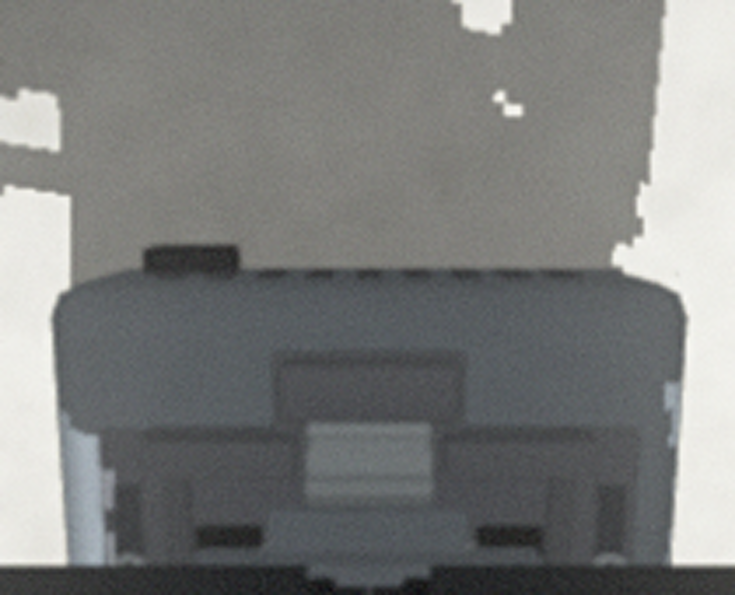

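>>> send_rows(series=[{"delta_pos":[0.007,0,-0.02],"spin":0,"jaw":1},{"delta_pos":[0.007,0,-0.04],"spin":0,"jaw":1},{"delta_pos":[0.007,0,-0.04],"spin":0,"jaw":1}])

```text
time_s: 24.48
tcp_pos: [0.6259, 0.0826, 0.0831]
eef_rot: [0.0, 1.0, 0.023, -0.0]
force: [-0.0, 0.4, -0.4]
opening: 0.0004
```

>>> send_rows(series=[{"delta_pos":[0,0,-0.01],"spin":0,"jaw":1},{"delta_pos":[0,0,-0.02],"spin":0,"jaw":1}])

```text
time_s: 24.72
tcp_pos: [0.626, 0.0826, 0.0808]
eef_rot: [0.0, 1.0, 0.023, 0.0]
force: [0.4, -0.6, 1.6]
opening: 0.0006
```

```bash
python3 -c "
from h import *
avg(3)"
```

```text
t24.82 tcp [0.6261 0.0826 0.0808] F [-0.06  0.02  1.11] T [ 0.027  0.032 -0.026] op 0.0003
```

>>> send_rows(series=[{"delta_pos":[0,0,-0.01],"spin":0,"jaw":1},{"delta_pos":[0,0,-0.015],"spin":0,"jaw":1}])

```text
time_s: 25.08
tcp_pos: [0.6263, 0.0827, 0.0794]
eef_rot: [0.0, 1.0, 0.023, 0.0]
force: [-0.4, -0.2, 3.4]
opening: 0.0003
```

```bash
python3 -c "
from h import *
avg(3)"
```

```text
t25.18 tcp [0.6263 0.0827 0.0793] F [-0.04 -0.41  3.14] T [-0.051  0.056  0.01 ] op 0.0004
```

>>> send_rows(series=[{"delta_pos":[0,0,-0.01],"spin":0,"jaw":1},{"delta_pos":[0,0,-0.015],"spin":0,"jaw":1}])

```text
time_s: 25.42
tcp_pos: [0.6266, 0.0827, 0.0775]
eef_rot: [-0.0, 1.0, 0.023, 0.001]
force: [1.5, -0.8, 4.6]
opening: 0.0005
```

```bash
python3 -c "
from h import *
avg(3)"
```

```text
t25.52 tcp [0.6265 0.0827 0.0774] F [ 1.43 -0.39  3.84] T [ 0.013 -0.237  0.019] op 0.0003
```

>>> send_rows(series=[{"delta_pos":[0,0,-0.01],"spin":0,"jaw":1},{"delta_pos":[0,0,-0.015],"spin":0,"jaw":1}])

```text
time_s: 25.78
tcp_pos: [0.626, 0.0827, 0.0752]
eef_rot: [-0.0, 1.0, 0.023, 0.0]
force: [1.1, 0.4, 2.2]
opening: 0.0005
```

```bash
python3 -c "
from h import *
avg(3)"
```

```text
t25.88 tcp [0.6257 0.0826 0.0748] F [1.31 0.36 1.83] T [ 0.057 -0.321  0.02 ] op 0.0004
```

>>> send_rows(series=[{"delta_pos":[0,0,-0.008],"spin":0,"jaw":1},{"delta_pos":[0,0,-0.01],"spin":0,"jaw":1}])

```text
time_s: 26.12
tcp_pos: [0.6258, 0.0826, 0.0739]
eef_rot: [0.0, 1.0, 0.023, -0.0]
force: [2.0, 0.0, 2.1]
opening: 0.0005
```

```bash
python3 -c "
from h import *
avg(3)"
```

```text
t26.23 tcp [0.6258 0.0826 0.0739] F [1.57 0.01 1.64] T [ 0.045 -0.272  0.021] op 0.0006
```

>>> send_rows(series=[{"delta_pos":[0,0,-0.008],"spin":0,"jaw":1},{"delta_pos":[0,0,-0.01],"spin":0,"jaw":1}])

```text
time_s: 26.48
tcp_pos: [0.6259, 0.0826, 0.0729]
eef_rot: [0.0, 1.0, 0.023, -0.0]
force: [1.4, 0.6, 1.9]
opening: 0.0004
```

```bash
python3 -c "
from h import *
avg(3)"
```

```text
t26.57 tcp [0.6259 0.0826 0.0729] F [0.99 0.45 1.29] T [ 0.062 -0.237 -0.   ] op 0.0003
```

>>> send_rows(series=[{"delta_pos":[0,0,-0.008],"spin":0,"jaw":1},{"delta_pos":[0,0,-0.01],"spin":0,"jaw":1}])

```text
time_s: 26.82
tcp_pos: [0.6259, 0.0827, 0.0717]
eef_rot: [0.0, 1.0, 0.023, -0.0]
force: [0.8, -0.4, 3.1]
opening: 0.0004
```

```bash
python3 -c "
from h import *
avg(3)"
```

```text
t26.93 tcp [0.6259 0.0826 0.0717] F [ 0.72 -0.03  2.29] T [ 0.023 -0.125  0.003] op 0.0005
```

>>> send_rows(series=[{"delta_pos":[0,0,-0.008],"spin":0,"jaw":1},{"delta_pos":[0,0,-0.01],"spin":0,"jaw":1}])

```text
time_s: 27.18
tcp_pos: [0.6259, 0.0826, 0.0715]
eef_rot: [0.0, 1.0, 0.023, -0.0]
force: [-1.1, -0.0, 8.5]
opening: 0.0005
```

```bash
python3 -c "
from h import *
avg(3);snap('wrist','w20',(220,60,430,230),3.5); snap('side','s20',(200,160,360,280),5)"
```

```text
t27.27 tcp [0.626  0.0827 0.0716] F [-1.47 -0.74  7.99] T [-0.103  0.454 -0.001] op 0.0005
```

View pics/w20.png

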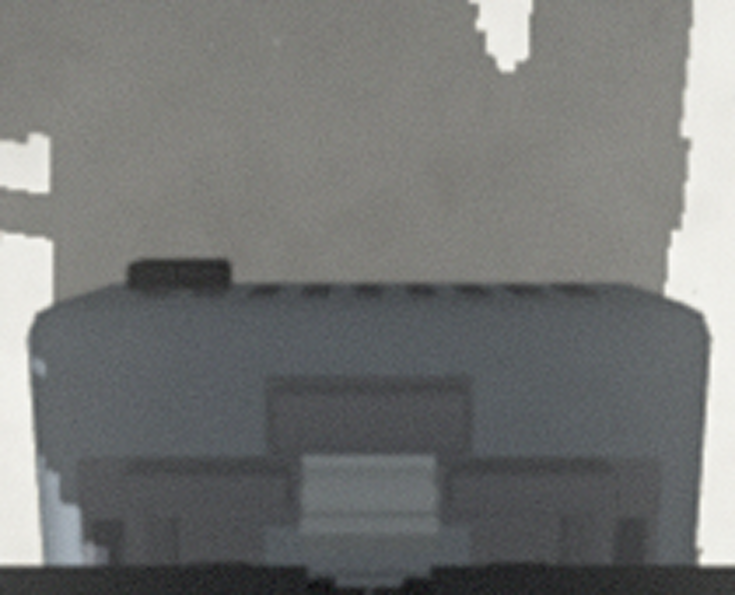

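The plate bottomed firmly at TCP z 0.0716 (about 8 N), and the catch now overlaps the tab at crop (370,530). I'll lift away and look.

>>> send_rows(series=[{"delta_pos":[0,0,0.2],"spin":0,"jaw":1},{"delta_pos":[-0.2,0,0.5],"spin":0,"jaw":1},{"delta_pos":[-0.5,0,0.8],"spin":0,"jaw":1},{"delta_pos":[-0.6,0,1],"spin":0,"jaw":1},{"delta_pos":[-0.6,0,1],"spin":0,"jaw":1}])

```text
time_s: 28.0
tcp_pos: [0.5541, 0.0829, 0.1922]
eef_rot: [0.0, 1.0, 0.023, 0.001]
force: [-0.3, -0.8, -1.4]
opening: 0.0004
```

```bash
python3 -c "
from h import *
s=st(); np.savez('w21.npz',p=s['tcp_pos'],q=s['eef_rot']);snap('wrist','w21',(230,0,430,190),3.1); snap('side','s21',(200,160,360,280),5)"
```

```text
t28.00 tcp [0.5541 0.0829 0.1922] yaw 2.6 F [-0.33 -0.78 -1.43] T [0.012 0.076 0.022] op 0.0004
```

View pics/w21.png

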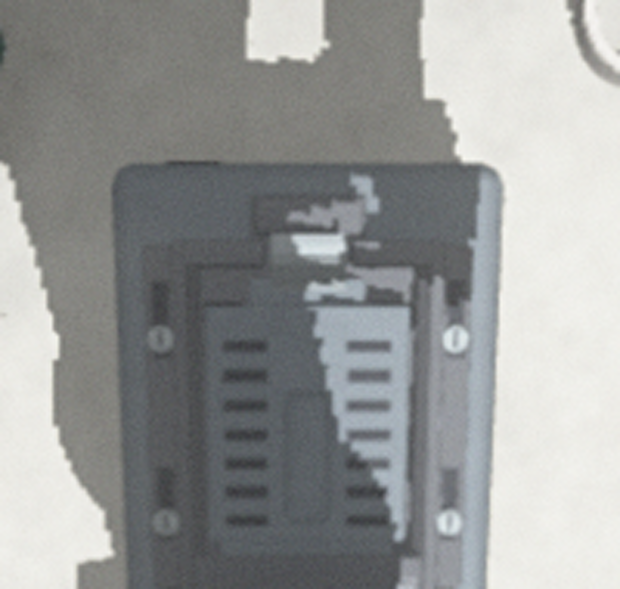

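View pics/s21.png

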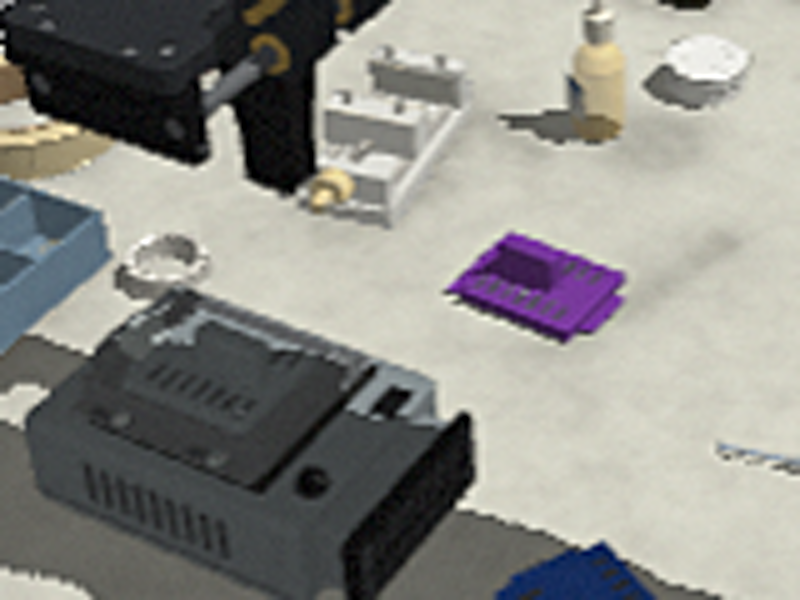

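```bash
python3 - <<'E'
from h import *
im=cv2.imread("pics/w21.png"); cv2.imwrite("pics/w21z.png",cv2.resize(im[180:330,140:480],None,fx=2.3,fy=2.3,interpolation=cv2.INTER_CUBIC))
cv2.imwrite("pics/w21y.png",cv2.resize(im[380:589,140:480],None,fx=2.3,fy=2.3,interpolation=cv2.INTER_CUBIC))
d=np.load("w21.npz"); C=cam("wrist",dict(tcp_pos=d["p"],eef_rot=d["q"]))
from fit import p
def inv(uv,z):
    w=onz(C,np.array(uv)/3.1+[230,0]-.34,z/1000); c,s=np.cos(p[2]),np.sin(p[2]); q=w[:2]-p[:2]; return (np.array([c*q[0]+s*q[1],-s*q[0]+c*q[1]])*1000).round(1)
for nm,a,z in [("plate rear",(300,306),72),("plate front",(300,545),72),("tab end?",(270,278),67),("catch front",(300,264),68),("rear inner",(230,268),72),("plate L",(207,350),72),("plate R",(409,350),72),("screwL",(160,340),58),("screwR",(455,340),58)]: print(nm,inv(a,z))
E
```

```text
plate rear [35.6  2.3]
plate front [-29.8   2.2]
tab end? [43.3 10.5]
catch front [46.9  2.3]
rear inner [45.5 21.1]
plate L [24.  27.6]
plate R [ 24.1 -27.4]
screwL [27.  42.2]
screwR [ 27.1 -42.1]
```

View pics/w21z.png

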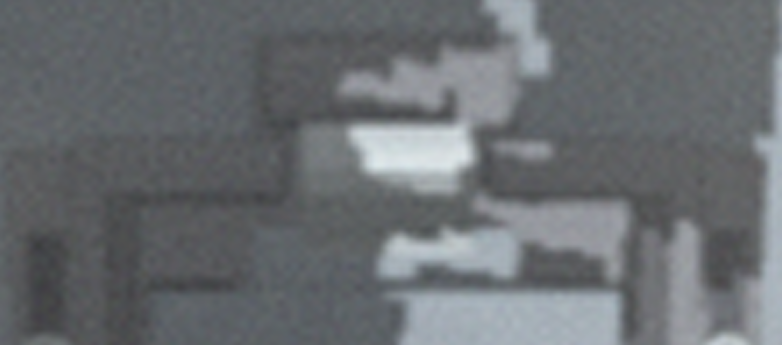

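View pics/w21y.png

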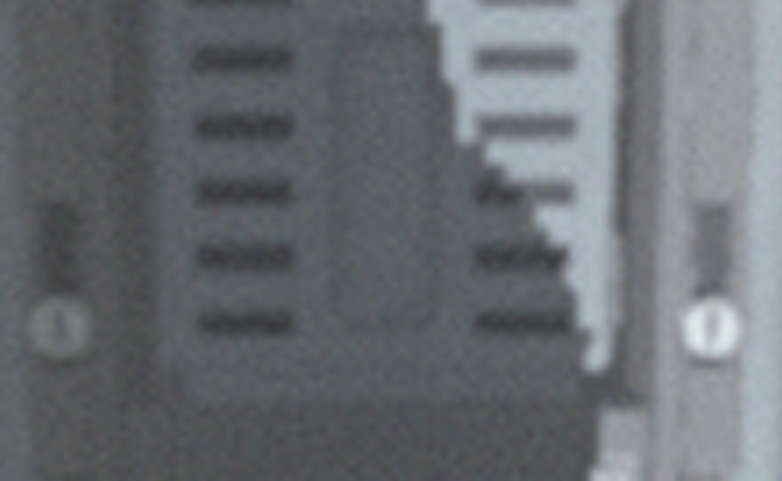

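The view is ambiguous: shadow hides the catch front at crop (300,264-278). I'll move closer and check with a better view.

>>> send_rows(series=[{"delta_pos":[0.1,0,-0.3],"spin":0,"jaw":1},{"delta_pos":[0.15,0,-0.5],"spin":0,"jaw":1},{"delta_pos":[0.15,0,-0.65],"spin":0,"jaw":1},{"delta_pos":[0.15,0,-0.65],"spin":0,"jaw":1}])

```text
time_s: 28.6
tcp_pos: [0.5703, 0.0825, 0.1101]
eef_rot: [-0.0, 1.0, 0.023, -0.002]
force: [-0.4, -0.2, 0.9]
opening: 0.0008
```

```bash
python3 -c "
from h import *
s=st(); np.savez('w22.npz',p=s['tcp_pos'],q=s['eef_rot']);snap('wrist','w22'); im=cv2.imread('pics/w22.png')
a=im[40:180,250:400]; a=cv2.convertScaleAbs(a,alpha=2.0,beta=-40); cv2.imwrite('pics/w22c.png',cv2.resize(a,None,fx=5,fy=4.2*5/5,interpolation=cv2.INTER_CUBIC))"
```

```text
t28.60 tcp [0.5703 0.0825 0.1101] yaw 2.6 F [-0.45 -0.21  0.89] T [ 0.045 -0.006 -0.047] op 0.0008
```

View pics/w22c.png

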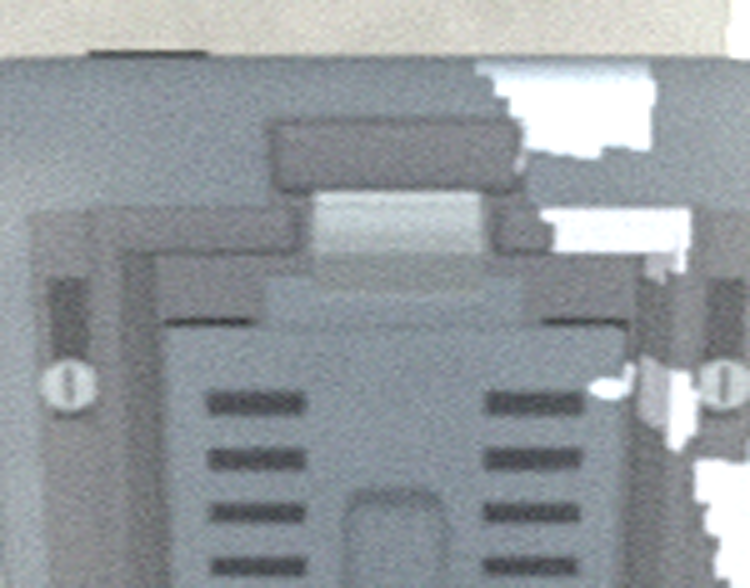

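```bash
python3 - <<'E'
from h import *
from fit import p
def mk(f,off,sx,sy):
    d=np.load(f); C=cam("wrist",dict(tcp_pos=d["p"],eef_rot=d["q"]))
    def inv(uv,z):
        w=onz(C,np.array([uv[0]/sx,uv[1]/sy])+off-.35,z/1000); c,s=np.cos(p[2]),np.sin(p[2]); q=w[:2]-p[:2]; return (np.array([c*q[0]+s*q[1],-s*q[0]+c*q[1]])*1000).round(1)
    return inv
i=mk("w22.npz",[250,40],5,4.2)
for nm,a,z in [("plate rear",(400,324),72),("catch front",(400,296),68),("tab end",(285,275),67),("catch top rear",(400,190),81),("rear inner",(200,254),72),("plate L",(165,360),72),("plate R",(628,360),72),("screw",(68,385),58),("casing rear",(300,58),55)]: print(nm,i(a,z))
j=mk("w5.npz",[230,0],3.1,3.1); k=mk("w18.npz",[220,60],3.5,3.5)
print("w5",j((312,233),68),"rear inner",j((250,212),72)); print("w18",k((370,338),68),"rear in",k((260,318),72))
E
```

```text
plate rear [36.3 -0.2]
catch front [40.3 -0.3]
tab end [43.2 13.8]
catch top rear [53.8 -0. ]
rear inner [46.  23.5]
plate L [31.3 28.1]
plate R [ 31.4 -27.7]
screw [27.1 42.6]
casing rear [74.9 12.2]
w5 [40.2 -2.6] rear inner [45.7 19.1]
w18 [42.4 -0. ] rear in [46.7 21.1]
```

The catch front is back at its rest position (40.3 mm, against 40.2 mm before), with 2.9 mm over the tab end (43.2 mm). The plate sits level at its home height. I'll back away and check the whole scene once more.

>>> send_rows(series=[{"delta_pos":[0,0,0.3],"spin":0,"jaw":1},{"delta_pos":[0,0,0.7],"spin":0,"jaw":1},{"delta_pos":[-0.2,-0.2,1],"spin":0,"jaw":1},{"delta_pos":[-0.3,-0.5,1],"spin":0,"jaw":1},{"delta_pos":[-0.3,-0.9,1],"spin":0,"jaw":1}])

```text
time_s: 29.28
tcp_pos: [0.5362, -0.0248, 0.2352]
eef_rot: [0.001, 1.0, 0.024, 0.002]
force: [0.6, 0.1, 0.2]
opening: 0.0004
```

>>> send_rows(series=[{"delta_pos":[0,-0.4,0],"spin":0,"jaw":1},{"delta_pos":[0,-0.8,0],"spin":0,"jaw":1},{"delta_pos":[0,-1,0],"spin":0,"jaw":1},{"delta_pos":[0,-1,0],"spin":0,"jaw":1}])

```text
time_s: 29.78
tcp_pos: [0.536, -0.1476, 0.2335]
eef_rot: [0.001, 1.0, 0.02, 0.001]
force: [0.2, 1.1, -0.3]
opening: 0.0003
```

```bash
python3 -c "
from h import *
st();snap('side','s23',(180,150,400,315),3.6); snap('top','t23',(180,130,400,280),3.6)"
```

```text
t29.77 tcp [ 0.536  -0.1476  0.2335] yaw 2.3 F [ 0.19  1.12 -0.29] T [ 0.04  -0.044  0.006] op 0.0003
```

View pics/s23.png

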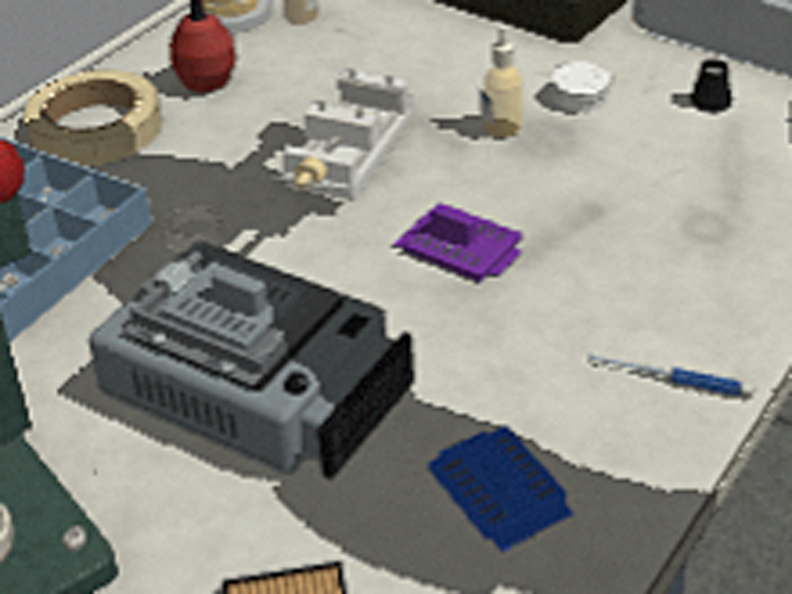

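View pics/t23.png

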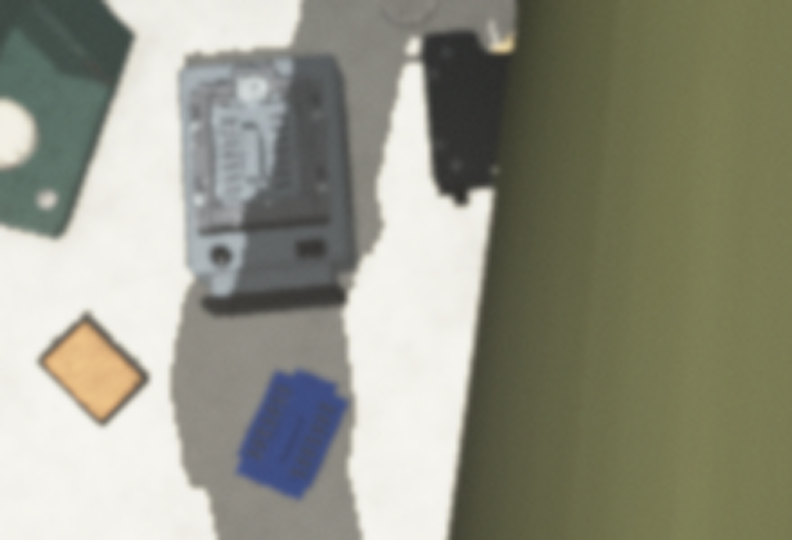

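The cover lies flat in the bay at side (220,305), with the grip centred. The bottle, tin, loupe, filter, screwdriver and both look-alikes appear where they were. I'm handing the job in.

```bash
python3 -c "
from bench import *
print(sign_off())"
```

```text
the job is handed in; nothing more can be done
None
```

The grey cover is back on the extractor, lying flat in the bay with the spring catch over its rear tab. I handed the job in at about 30 s of the 72 s allowed.

**What I did**
- I picked up the cover by its grip. The gripper cannot tilt, so I tipped the cover rear end up by resting its rear on the bay's front wall with a light grip.
- I lowered the lip to the seat and slid it forward to the slot's end. Lifting was then blocked by the slot roof, at about 6 N, so the lip was hooked.
- I swung the cover down in a loosened grip and let go. Then I pressed the plate's rear with closed fingers at about 4–5 N until the catch gave and the plate bottomed.

**Last checks**
- **Catch:** its front edge is back at its rest position (40.3 mm, against 40.2 mm before). It overlaps the tab end at 43.2 mm by about 3 mm. An earlier, shadowed picture seemed to show the catch still pushed back, but a closer one settled it. I did not pull on the cover to test the lock.
- **Fit:** the cover is centred in the bay, and its height matches the plate lying flat on the seat.
- **Forces:** the strongest pushes were brief: about 7 N on the seat, 6–7 N at the slot's end and up to 7 N against the roof. The final press was about 8.5 N. The seat and slot-end pushes went slightly past first contact, and I backed each one off.
- **Other things on the bench:** the bottle, tin, loupe, used filter, screwdriver and both look-alikes appear unmoved in the final pictures.

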